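# Turn the row round: filters from receiving rack to stock rack

## Robot

A 7-joint arm with a two-finger parallel gripper is mounted at the origin on the work surface. World frame = base frame: x ahead of the robot, y to its left, z up, the work surface at z = 0. Lengths are in mm, angles in rad, forces in N, time in s.
With the tool pointing down it reaches from about 400 to 875 mm from the base axis. Payload 4.4 kg.
Tool frame: the origin (TCP) lies at the very end of the fingers, on their centre line; the grasp point (between the pads) lies behind it (ctrl.hold_point_z is the z of the grasp point in the tool frame, in mm); z points along the fingers, y is the direction in which the jaws open and shut (so a half turn about z gives the same grasp; the last joint's range is limited). The gripper opens to 85 mm and grips with 20 to 120 N. Pads are 22 mm wide; open, the fingers measure 114 mm over their backs; the gripper's body (76 mm by 85 mm) begins 54 mm behind the grasp point. The pads swing forward as they close: fully open they stand 13 mm farther back than shut.
Start: joints at [1.166, 0.628, 0.038, 1.517, -0.027, 0.996, -0.02], TCP at [216.06, -613.055, 206.713] pointing down, gripper open.
Joint ranges: [-3.06, 3.06], [-0.37, 2.12], [-1.25, 1.32], [0.18, 2.47], [-1.1, 4.24], [0.23, 1.98], [-2.94, 2.94]. Speed limits (rad/s): [2.57, 2.57, 3.14, 3.14, 3.14, 3.14, 3.14].

## Interface

Orientations are given as [roll, pitch, yaw] about the fixed x, y, z axes, in that order (R = Rz(yaw) Ry(pitch) Rx(roll)).
In Python, from cell import ctrl, vision gives the robot as it stands.
- The arm moves only by the shell command python3 -m crank 'ROWS' [OPENING]. ROWS is JSON, a list of rows, each an object of numbers: "x", "y", "z": the shift along the tool's x, y, z in cm; "spin": the turn about the tool's z in rad. A call has 1 to 5 rows; each row shifts and turns the commanded pose from where the row before left it, along the tool's axes as they then stand; what a row does not reach is not made up. A row lasts 1/10 s, in which the tool goes at most 50 mm and 8.59 degrees, less where a joint would pass 70% of its speed; a pose out of reach is approached as far as the arm can. A call is refused whole if a number of a shift passes 5 or a number of a turn 0.15, either way. A call with a gripper value outside its range is refused whole. OPENING is the opening in per cent of the stroke, from 0 (shut) to 100 (fully open), set as the call begins (- or left out, the last holds). The fingers move at their own pace and stop on an object; the grip force is fixed at half the most. Time passes only in rows, so rows that do not move let the fingers close. It gives the time, the measured TCP pose, the force and the opening at its end, in the units of the state.
- ctrl.read_state(): the state, without advancing time (a new reading comes with each control period).
- vision.get_image(name): name is "scene" or "top"; returns the picture (420x560x3 uint8, blue, green, red); there is no depth.
- vision.calibration(name): a dict with "vfov" (degrees; the focal length in pixels is half the picture's height over the tangent of half this angle, whatever the lens; pixels are square), "cx", "cy" (the principal point, pixels), "eye" and "rotation" of the camera in the world. Camera axes: x right, y up, looking along -z (the intrinsics and any distortion apply to the point x, -y, -z); pixel columns grow to the right and rows downward; lengths in mm; the calibration is good to about 2 mm. A picture is of the moment at which its call begins. calibration takes no time and is no camera call.
- ctrl.finish_job(): hands the job in, once; it reports no verdict.
Trained networks look in the newest picture that a camera, given by its name, has taken for a name from the list of things; names that differ only in an ending like _2 or _b are one class to them, and where a whole thing is asked for, a point or a joint stands for the part that bears it (a point fixed in the world has none). Each returns a list of dicts, best first, with "score" (0 to 1); they miss things now and then, are a little off and sometimes report something else, mostly with a low value. They report only what shows in the picture. A call takes as long as a camera call. They do not tell look-alikes from the thing itself.
- vision.boxes_of(name, camera): "extent" ([left, top, right, bottom] in pixels, round what is visible of it).
- vision.regions_of(name, camera): "mask" (420x560 bool, what is visible of it) and "extent" ([left, top, right, bottom] in pixels, round what is visible of it).
- vision.place_of(name, camera): "point" ([column, row] in pixels: a listed point, or the origin of a listed thing).
The state is a dict: "clock": time; "qpos": joint angles; "qd": joint speeds; "tau": joint torques, N m; "eef_pos": TCP position; "tool_rot": TCP orientation; "force": force on the tool from outside, world axes, zero at the start; "torque": the same for the moment, N m; "width": finger opening in mm.
Only numpy, scipy, OpenCV 4.12 (cv2) and the standard library are available. Lean on these libraries where they do the work, as an engineer would, in place of code of your own. Each camera call takes 0.05 s, during which the arm holds its last target.

## Task

Move all four parts (three filters and a small carton) from the grey plastic receiving rack to the steel stock rack, one per bay, in reverse order counted from the racks' upright white end plates: the part that stood next to the end plate of the receiving rack goes into the bay at the open end of the stock rack, its neighbour into the next bay, and so on, until the part from the open end stands next to the stock rack's end plate. Stand each one upright on the floor of its bay and let go; do not drop any or tip any over.

Things in the scene. Friction and masses are not known exactly. Their poses are not given: they have to be found in the camera images.
- long_filter: (mm) Tall spin-on filter: white painted can, diameter 58, height 108, domed top. Straight side from 4 to 94 above the underside. About 0.4 kg. Free-standing, not fixed; starts upright on its pad in the receiving rack. Origin: centre of its underside; z up.
- short_filter: (mm) Short spin-on filter: white painted can, diameter 60, straight side from 4 to 58 above the underside, with a steel hexagon nut (about 26 across) on its top; height 76 in all. About 0.3 kg. Free-standing, not fixed; starts upright on its pad in the receiving rack. Origin: centre of its underside; z up.
- fuel_filter: (mm) Slim bare-aluminium filter canister, diameter 50, straight side from 3 to 72 above the underside, then a narrow pipe stub (diameter 14) up to 100. About 0.25 kg. Free-standing, not fixed; starts upright on its pad in the receiving rack. Origin: centre of its underside; z up.
- carton: (mm) Small closed brown carton, 52 x 52 square, 88 high, standing on end. About 0.22 kg. Its x and y axes are square to its side faces; it stands turned up to 0.15 rad from the rack's axes. Free-standing, not fixed; starts upright on its pad in the receiving rack. Origin: centre of its underside; z up.
- pad1: (mm) One of four like black rubber pads, 68 x 68 x 6, fixed in the receiving rack, one per place; origin: centre of its underside, 12 above the table (top at 18). The long filter starts on it, within 5 of its centre. Which place it has varies between starts; it never moves, so it records where that part stood.
- pad2: (mm) One of four like black rubber pads, 68 x 68 x 6, fixed in the receiving rack, one per place; origin: centre of its underside, 12 above the table (top at 18). The short filter starts on it, within 5 of its centre. Which place it has varies between starts; it never moves, so it records where that part stood.
- pad3: (mm) One of four like black rubber pads, 68 x 68 x 6, fixed in the receiving rack, one per place; origin: centre of its underside, 12 above the table (top at 18). The fuel filter starts on it, within 5 of its centre. Which place it has varies between starts; it never moves, so it records where that part stood.
- pad4: (mm) One of four like black rubber pads, 68 x 68 x 6, fixed in the receiving rack, one per place; origin: centre of its underside, 12 above the table (top at 18). The carton starts on it, within 5 of its centre. Which place it has varies between starts; it never moves, so it records where that part stood.
- receiving_rack: (mm) Grey plastic tray fixed to the table, left or right, 84 wide (x), 330 long (y), turned up to 0.4 rad. Four places, no dividers. Origin: on the table, under mid-row; y runs along the row towards the white end plate (110 wide, 85 high, 8 thick, at y=+164). Places at x=0, y=+120 (by the plate), +40, -40, -120 (open end). Floor 12, rim 20 above the table.
- stock_rack: (mm) Bare steel rack fixed to the table on the other side, 84 wide (x), 330 long (y), turned up to 0.4 rad. Four bays 76 x 76, empty. Origin: on the table, under mid-row; y runs along the row towards the white end plate (110 wide, 85 high, 8 thick, at y=+164). Bays at x=0, y=+120 (by the plate), +40, -40, -120 (open end). Floor 12, walls and dividers (4 thick) up to 30 above the table.
There are look-alikes about, which are no part of the job. What is shaped like the short_filter but red or yellow is not meant.

How it is judged:
By the outcome, as a careful person would: the job done as asked, in the order asked, and still so for the second after the job is handed in, with the robot touching nothing.
It also fails if it takes over 115 s, if anything falls off the work surface, if the arm or the gripper's body presses on something with over 40 N, if the wrist force passes 120 N, or if a joint passes its speed limit or range.

## Working session

There is one attempt and no reset: what is moved stays moved. The work goes in short steps, Python scripts to look and compute and a shell command to move; the robot and the scene stay as the last step left them, time stands still between calls to the robot, and variables do not carry over. Pictures are saved under pics/ and viewed, and the job is handed in when it is done.

```bash
ls; mkdir -p pics; python3 - <<'E'
from cell import ctrl, vision
import cv2
for n in("scene","top"):
    im=vision.get_image(n); cv2.imwrite(f"pics/{n}0.png",im)
    print(n,vision.calibration(n))
s=ctrl.read_state()
print({k:s[k] for k in s}); print(ctrl.hold_point_z)
E
```

```text
pics
scene {'vfov': 47.01520912522527, 'cx': 283.2548754684199, 'cy': 202.31220816987204, 'eye': array([1122.18847637,  249.22602497,  797.01963394]), 'rotation': array([ 7.04508954e-01, -1.29112114e-03,  1.99941586e+00])}
top {'vfov': 45.49143161171685, 'cx': 286.3655546603379, 'cy': 210.52723253993008, 'eye': array([ 356.37210296,  -17.29989532, 1026.69807769]), 'rotation': array([ 0.17983775,  0.02088411, -1.55719886])}
{'clock': 0.1, 'qpos': array([ 1.16622158,  0.62924022,  0.03847184,  1.51825377, -0.0270137 ,
        0.99630307, -0.02002781]), 'qd': array([ 0.00012836, -0.00296069, -0.00113649, -0.00335546, -0.00062442,
       -0.00064313,  0.00165998]), 'tau': array([ 3.94564209e-03, -5.64526927e+01,  1.23084359e+00, -1.93970293e+01,
        1.12889052e-02,  5.51370540e-03, -2.62498878e-05]), 'eef_pos': array([ 215.83603901, -612.48986489,  205.8948201 ]), 'tool_rot': array([-3.13990702e+00,  2.04256972e-05,  3.38717919e-01]), 'force': array([0.64934645, 0.27936176, 0.02408492]), 'torque': array([0.03506066, 0.00071343, 0.03925938]), 'width': 85.42915650707889}
-18.700000000000003
```

View pics/scene0.png

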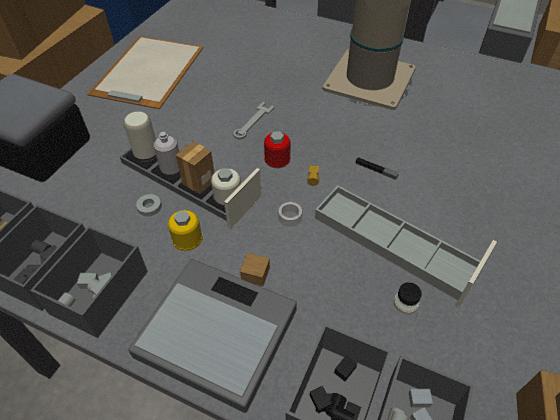

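View pics/top0.png

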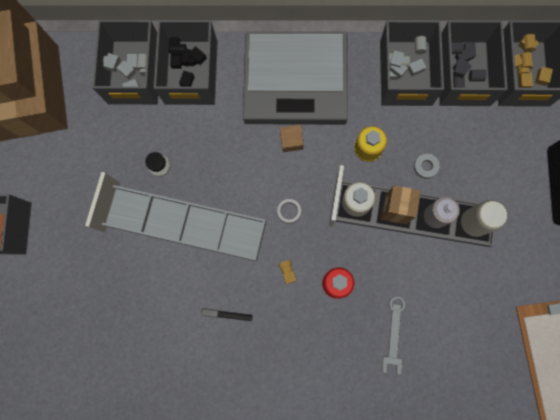

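```bash
cat > h.py <<'E'
import numpy as np, cv2
from cell import ctrl, vision
from scipy.spatial.transform import Rotation as R
def cam(n):
    c=vision.calibration(n); f=210/np.tan(np.radians(c["vfov"])/2)
    return f,c["cx"],c["cy"],np.array(c["eye"]),R.from_euler("xyz",c["rotation"]).as_matrix(),c
def proj(n,P):
    f,cx,cy,e,M,_=cam(n); q=(np.atleast_2d(P)-e)@M
    return np.c_[cx+f*q[:,0]/-q[:,2], cy+f*q[:,1]/q[:,2]]
def ray(n,p):
    f,cx,cy,e,M,_=cam(n); d=M@np.array([(p[0]-cx)/f,-(p[1]-cy)/f,-1]); return e,d
def atz(n,p,z):
    e,d=ray(n,p); return e+d*(z-e[2])/d[2]
E
python3 - <<'E'
from h import *
ims={n:vision.get_image(n) for n in("scene","top")}
print(cam("top")[5].keys())
Z=dict(long_filter=18,short_filter=18,fuel_filter=18,carton=18,receiving_rack=0,stock_rack=0,pad1=12,pad2=12,pad3=12,pad4=12)
for k,z in Z.items():
    for n in ims:
        for r in vision.place_of(k,n)[:4 if 'pad' in k else 3]:
            print(k,n,round(r["score"],2),np.round(r["point"],1),np.round(atz(n,r["point"],z)[:2],1))
E
```

```text
dict_keys(['vfov', 'cx', 'cy', 'eye', 'rotation'])
long_filter scene 0.73 [145.3 153.3] [ 517.1 -377.5]
long_filter scene 0.44 [389.1 244.1] [530.9 209.8]
short_filter scene 0.83 [185.7 237.6] [ 684.5 -163.5]
short_filter scene 0.75 [228.8 196.4] [ 552.9 -137.9]
short_filter scene 0.57 [277.2 157.3] [401.7 -94.2]
short_filter top 0.94 [366.8 146.6] [ 676.8 -159.9]
short_filter top 0.89 [357.6 204.7] [ 553.  -139.3]
short_filter top 0.63 [334.8 281.2] [397.4 -92.2]
fuel_filter scene 0.59 [169.9 167. ] [ 530.9 -301.2]
fuel_filter top 0.66 [434.3 218.5] [ 526.  -294.1]
carton scene 0.66 [197.6 181.4] [ 543.1 -221.3]
carton scene 0.55 [171.9 168.4] [ 532.8 -294.6]
carton top 0.59 [395.8 206.1] [ 550.9 -217. ]
receiving_rack scene 0.73 [188.7 180.6] [ 535.9 -251.7]
receiving_rack top 0.66 [413.5 212.7] [ 540.8 -256.7]
stock_rack scene 0.82 [386.4 244.4] [520.2 204.1]
stock_rack top 0.74 [187.2 222.4] [515.6 213. ]
pad1 scene 0.75 [187.5 178. ] [ 539.1 -250.8]
pad1 scene 0.74 [169.9 167.3] [ 527.2 -304.9]
pad1 scene 0.57 [228.2 199.4] [ 556.6 -137.9]
pad1 scene 0.52 [196.2 184.3] [ 547.4 -
[... 562 characters left out ...]
7.5 178. ] [ 539.1 -250.8]
pad3 scene 0.74 [169.9 167.3] [ 527.2 -304.9]
pad3 scene 0.57 [228.2 199.4] [ 556.6 -137.9]
pad3 scene 0.52 [196.2 184.3] [ 547.4 -223.2]
pad3 top 0.74 [476.  224.8] [ 514.9 -379.5]
pad3 top 0.61 [429.6 214.4] [ 535.4 -286.5]
pad3 top 0.52 [471.9 225.6] [ 513.1 -371.2]
pad3 top 0.51 [357.7 202.8] [ 558.2 -140.3]
pad4 scene 0.75 [187.5 178. ] [ 539.1 -250.8]
pad4 scene 0.74 [169.9 167.3] [ 527.2 -304.9]
pad4 scene 0.57 [228.2 199.4] [ 556.6 -137.9]
pad4 scene 0.52 [196.2 184.3] [ 547.4 -223.2]
pad4 top 0.74 [476.  224.8] [ 514.9 -379.5]
pad4 top 0.61 [429.6 214.4] [ 535.4 -286.5]
pad4 top 0.52 [471.9 225.6] [ 513.1 -371.2]
pad4 top 0.51 [357.7 202.8] [ 558.2 -140.3]
```

```bash
python3 - <<'E'
from h import *
import pickle
ims={n:vision.get_image(n) for n in("scene","top")}
out={}
for k in ["long_filter","short_filter","fuel_filter","carton","receiving_rack","stock_rack"]:
    for n in ims:
        rs=vision.regions_of(k,n); out[k,n]=[(r["score"],r["mask"],r["extent"]) for r in rs]
        print(k,n,[(round(r["score"],2),np.round(r["extent"]).astype(int).tolist(),int(r["mask"].sum())) for r in rs[:4]])
pickle.dump((ims,out),open("m0.pkl","wb"))
col=[(0,0,255),(0,255,0),(255,0,0),(0,255,255),(255,0,255),(255,255,0)]
for n in ims:
    im=ims[n].copy()
    for i,k in enumerate(["long_filter","short_filter","fuel_filter","carton","receiving_rack","stock_rack"]):
        for r in out[k,n][:4]:
            c,_=cv2.findContours(r[1].astype(np.uint8),0,2); cv2.drawContours(im,c,-1,col[i],1)
    a=im[100:300,:] if n=="scene" else im[100:300]
    cv2.imwrite(f"pics/mask_{n}.png",cv2.resize(a,None,fx=1.42,fy=1.42,interpolation=cv2.INTER_CUBIC))
E
```

```text
long_filter scene [(0.63, [121, 110, 157, 161], 1241), (0.52, [206, 198, 227, 209], 107)]
long_filter top [(0.89, [460, 200, 506, 239], 1287)]
short_filter scene [(0.96, [164, 208, 200, 249], 1150), (0.95, [212, 166, 243, 207], 790), (0.55, [264, 134, 291, 170], 835)]
short_filter top [(0.75, [340, 181, 374, 217], 831), (0.62, [323, 264, 352, 300], 815), (0.57, [353, 124, 386, 165], 946)]
fuel_filter scene [(0.55, [152, 135, 178, 173], 806)]
fuel_filter top [(0.9, [422, 198, 457, 233], 809)]
carton scene [(0.62, [176, 144, 214, 195], 1395)]
carton top [(0.72, [382, 181, 422, 222], 1191)]
receiving_rack scene [(0.65, [123, 150, 261, 226], 1961)]
receiving_rack top [(0.68, [327, 164, 494, 249], 1786)]
stock_rack scene [(0.56, [313, 189, 494, 309], 7519), (0.24, [206, 199, 227, 210], 76)]
stock_rack top [(0.58, [86, 172, 262, 264], 7806)]
```

```bash
python3 -c "
import cv2,numpy as np
a=cv2.imread('pics/mask_scene.png');b=cv2.imread('pics/mask_top.png');cv2.imwrite('pics/mask_both.png',np.vstack([a,b]))"
```

```text
(no output)
```

View pics/mask_both.png

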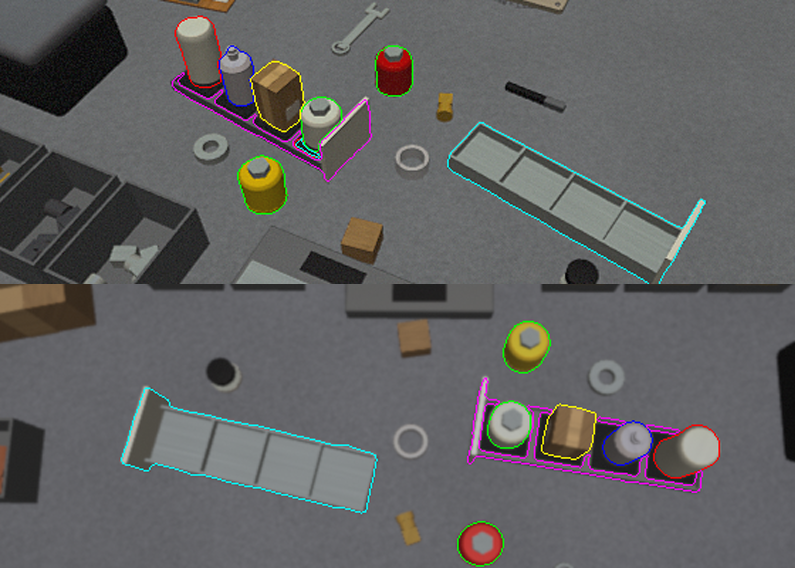

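```bash
cat > fit.py <<'E'
from h import *
from scipy.optimize import minimize
def box(x0,x1,y0,y1,z0,z1): return np.array([[x,y,z] for x in(x0,x1) for y in(y0,y1) for z in(z0,z1)],float)
def cyl(rz):
    t=np.linspace(0,2*np.pi,40,endpoint=False)
    return np.vstack([np.c_[r*np.cos(t),r*np.sin(t),0*t+z] for r,z in rz])
M={"stock_rack":[box(-42,42,-165,165,0,30),box(-55,55,160,168,0,85)],
"receiving_rack":[box(-42,42,-165,165,0,20),box(-55,55,160,168,0,85)],
"long_filter":[cyl([(27,0),(29,4),(29,94),(22,103),(12,107),(0,108)])],
"short_filter":[cyl([(28,0),(30,4),(30,58),(27,62)]),cyl([(14,60),(14,76)])],
"fuel_filter":[cyl([(24,0),(25,3),(25,72),(20,77)]),cyl([(20,77),(7,82)]),cyl([(7,76),(7,100)])],
"carton":[box(-26,26,-26,26,0,88)]}
S=4
def render(n,parts,p,z0):
    m=np.zeros((420*S,560*S),np.uint8); c,s=np.cos(p[2]),np.sin(p[2])
    for q in parts:
        w=np.c_[c*q[:,0]-s*q[:,1]+p[0],s*q[:,0]+c*q[:,1]+p[1],q[:,2]+z0]
        u=((proj(n,w)+.5)*S-.5)
        h=cv2.convexHull(np.round(u*16).astype(np.int32))
        cv2.fillConvexPoly(m,h,1,shift=4)
    return m
def iou(k,p,z0,masks):
    tot=[]
    for n,mk in masks.items():
        r=render(n,M[k],p,z0); b=cv2.resize(mk.astype(np.uint8),None,fx=S,fy=S,interpolation=cv2.INTER_NEAREST)
        tot.append((r&b).sum()/(r|b).sum())
    return tot
def fit(k,p0,z0,masks,yaw=True):
    d=np.array([12,12,.1]) if yaw else np.array([12,12])
    f=lambda v:-np.mean(iou(k,np.r_[v,0][:3] if not yaw else v,z0,masks))
    p0=np.array(p0,float)[:len(d)]
    sx=np.vstack([p0]+[p0+d*e for e in np.eye(len(d))])
    r=minimize(f,p0,method="Nelder-Mead",options=dict(initial_simplex=sx,xatol=.1,fatol=1e-5,maxiter=120))
    return r.x,iou(k,np.r_[r.x,0][:3],z0,masks)
E
python3 - <<'E'
from fit import *
import pickle
ims,o=pickle.load(open("m0.pkl","rb"))
init=dict(long_filter=(515,-378,0),short_filter=(553,-139,0),fuel_filter=(528,-297,0),carton=(547,-219,-.1),stock_rack=(518,208,-.2))
idx={("short_filter","scene"):1}
for k,p in init.items():
    ms={n:o[k,n][idx.get((k,n),0)][1] for n in ims}
    for sub in (["scene"],["top"],["scene","top"]):
        x,i=fit(k,p,18 if "rack" not in k else 0,{n:ms[n] for n in sub},k in("carton","stock_rack"))
        print(k,sub,np.round(x,3),np.round(i,3))
E
```

```text
long_filter ['scene'] [ 514.297 -377.93 ] [0.922]
long_filter ['top'] [ 518.833 -372.759] [0.961]
long_filter ['scene', 'top'] [ 518.64  -373.121] [0.875 0.959]
short_filter ['scene'] [ 555.78  -140.143] [0.759]
short_filter ['top'] [ 557.691 -136.629] [0.914]
short_filter ['scene', 'top'] [ 557.785 -137.651] [0.738 0.909]
fuel_filter ['scene'] [ 529.474 -299.76 ] [0.895]
fuel_filter ['top'] [ 532.235 -297.255] [0.965]
fuel_filter ['scene', 'top'] [ 531.927 -297.503] [0.868 0.961]
carton ['scene'] [ 5.4210e+02 -2.1847e+02 -1.6200e-01] [0.937]
carton ['top'] [ 5.45457e+02 -2.15446e+02 -2.09000e-01] [0.962]
carton ['scene', 'top'] [ 5.45262e+02 -2.15809e+02 -2.17000e-01] [0.908 0.96 ]
stock_rack ['scene'] [ 5.11699e+02  2.13735e+02 -2.17000e-01] [0.977]
stock_rack ['top'] [ 5.12603e+02  2.16526e+02 -2.16000e-01] [0.969]
stock_rack ['scene', 'top'] [ 5.12005e+02  2.14535e+02 -2.18000e-01] [0.975 0.961]
```

```bash
python3 - <<'E'
from fit import *
import pickle
ims,o=pickle.load(open("m0.pkl","rb"))
P=dict(long_filter=(518.6,-373.1,0),short_filter=(557.5,-137.5,0),fuel_filter=(532,-297.5,0),carton=(545.3,-215.8,-.217),stock_rack=(512,214.5,-.218))
# receiving rack fit on union of masks
idx={("short_filter","scene"):1}
u={}
for n in ims:
    m=np.zeros((420,560),bool)
    for k in ["long_filter","short_filter","fuel_filter","carton"]: m|=o[k,n][idx.get((k,n),0)][1]
    u[n]=m|o["receiving_rack",n][0][1]
    u[n]=cv2.morphologyEx(u[n].astype(np.uint8),cv2.MORPH_CLOSE,np.ones((9,9)))>0
def rend(p,n):
    return None
def f(v,det=False):
    t=[]
    for n in ims:
        r=render(n,M["receiving_rack"],v,0)
        for k in ["long_filter","short_filter","fuel_filter","carton"]: r|=render(n,M[k],P[k] ,18)
        b=cv2.resize(u[n].astype(np.uint8),None,fx=S,fy=S,interpolation=cv2.INTER_NEAREST)
        t.append((r&b).sum()/(r|b).sum())
    return t if det else -np.mean(t)
p0=np.array([538,-255,-.2+0])
best=None
for y in(-.2,.2):
    q=np.r_[538,-255,y]; r=minimize(f,q,method="Nelder-Mead",options=dict(initial_simplex=[q,q+[10,0,0],q+[0,10,0],q+[0,0,.1]],maxiter=120))
    print(y,r.x,f(r.x,True))
    if best is None or r.fun<best.fun:best=r
P["receiving_rack"]=best.x
out=[]
for n in ims:
    big=cv2.resize(ims[n],None,fx=S,fy=S,interpolation=cv2.INTER_CUBIC)
    for k,p in P.items():
        for part in M[k]:
            c,_=cv2.findContours(render(n,[part],p,0 if "rack" in k else 18),0,2); cv2.drawContours(big,c,-1,(0,255,0) ,1)
        if k=="stock_rack":
            for y in(-120,-40,40,120):
                c,_=cv2.findContours(render(n,[box(-38,38,y-38,y+38,30,30.)],p,0),0,2); cv2.drawContours(big,c,-1,(0,0,255) ,1)
        if k=="receiving_rack":
            for y in(-120,-40,40,120):
                c,_=cv2.findContours(render(n,[box(-34,34,y-34,y+34,18,18.)],p,0),0,2); cv2.drawContours(big,c,-1,(0,0,255) ,1)
    A,B=((310,180,500,310),(115,105,270,225)) if n=="scene" else ((85,165,270,265),(325,155,515,250))
    for j,(a,b,c,d) in enumerate((A,B)):
        cv2.imwrite(f"pics/ov_{n}{j}.png",big[b*4:d*4,a*4:c*4])
E
```

```text
Traceback (most recent call last):
  File "fit.py", line 18, in render
    u=((proj(n,w)+.5)*S-.5)
        ~~~~^^^^^
  File "h.py", line 8, in proj
    f,cx,cy,e,M,_=cam(n); q=(np.atleast_2d(P)-e)@M
                  ~~~^^^
  File "h.py", line 5, in cam
    c=vision.calibration(n); f=210/np.tan(np.radians(c["vfov"])/2)
ValueError: time passes only in moves, steps and waits
```

```bash
cat > h.py <<'E'
import numpy as np, cv2, functools
from cell import ctrl, vision
from scipy.spatial.transform import Rotation as R
CAL={"scene":dict(vfov=47.01520912522527,cx=283.2548754684199,cy=202.31220816987204,eye=[1122.18847637,249.22602497,797.01963394],rotation=[7.04508954e-01,-1.29112114e-03,1.99941586]),
"top":dict(vfov=45.49143161171685,cx=286.3655546603379,cy=210.52723253993008,eye=[356.37210296,-17.29989532,1026.69807769],rotation=[0.17983775,0.02088411,-1.55719886])}
@functools.cache
def cam(n):
    c=CAL[n]; f=210/np.tan(np.radians(c["vfov"])/2)
    return f,c["cx"],c["cy"],np.array(c["eye"]),R.from_euler("xyz",c["rotation"]).as_matrix(),c
def proj(n,P):
    f,cx,cy,e,M,_=cam(n); q=(np.atleast_2d(P)-e)@M
    return np.c_[cx+f*q[:,0]/-q[:,2], cy+f*q[:,1]/q[:,2]]
def ray(n,p):
    f,cx,cy,e,M,_=cam(n); d=M@np.array([(p[0]-cx)/f,-(p[1]-cy)/f,-1]); return e,d
def atz(n,p,z):
    e,d=ray(n,p); return e+d*(z-e[2])/d[2]
E
cat > ov.py <<'E'
from fit import *
import pickle
ims,o=pickle.load(open("m0.pkl","rb"))
P=dict(long_filter=(518.6,-373.1,0),short_filter=(557.5,-137.5,0),fuel_filter=(532,-297.5,0),carton=(545.3,-215.8,-.217),stock_rack=(512,214.5,-.218))
# receiving rack fit on union of masks
idx={("short_filter","scene"):1}
u={}
for n in ims:
    m=np.zeros((420,560),bool)
    for k in ["long_filter","short_filter","fuel_filter","carton"]: m|=o[k,n][idx.get((k,n),0)][1]
    u[n]=m|o["receiving_rack",n][0][1]
    u[n]=cv2.morphologyEx(u[n].astype(np.uint8),cv2.MORPH_CLOSE,np.ones((9,9)))>0
def f(v,det=False):
    t=[]
    for n in ims:
        r=render(n,M["receiving_rack"],v,0)
        for k in ["long_filter","short_filter","fuel_filter","carton"]: r|=render(n,M[k],P[k] ,18)
        b=cv2.resize(u[n].astype(np.uint8),None,fx=S,fy=S,interpolation=cv2.INTER_NEAREST)
        t.append((r&b).sum()/(r|b).sum())
    return t if det else -np.mean(t)
best=None
for y in(-.2,.2):
    q=np.r_[538,-255,y]; r=minimize(f,q,method="Nelder-Mead",options=dict(initial_simplex=[q,q+[10,0,0],q+[0,10,0],q+[0,0,.1]],maxiter=120))
    print(y,r.x,f(r.x,True))
    if best is None or r.fun<best.fun:best=r
P["receiving_rack"]=best.x
for n in ims:
    big=cv2.resize(ims[n],None,fx=S,fy=S,interpolation=cv2.INTER_CUBIC)
    for k,p in P.items():
        for part in M[k]:
            c,_=cv2.findContours(render(n,[part],p,0 if "rack" in k else 18),0,2); cv2.drawContours(big,c,-1,(0,255,0) ,1)
        if k=="stock_rack":
            for y in(-120,-40,40,120):
                c,_=cv2.findContours(render(n,[box(-38,38,y-38,y+38,30,30.)],p,0),0,2); cv2.drawContours(big,c,-1,(0,0,255) ,1)
        if k=="receiving_rack":
            for y in(-120,-40,40,120):
                c,_=cv2.findContours(render(n,[box(-34,34,y-34,y+34,18,18.)],p,0),0,2); cv2.drawContours(big,c,-1,(0,0,255) ,1)
    A,B=((310,180,500,310),(115,105,270,225)) if n=="scene" else ((85,165,270,265),(325,155,515,250))
    for j,(a,b,c,d) in enumerate((A,B)):
        cv2.imwrite(f"pics/ov_{n}{j}.png",big[b*4:d*4,a*4:c*4])
E
python3 ov.py
```

```text
-0.2 [ 5.38475356e+02 -2.56216882e+02 -1.60082800e-01] [np.float64(0.9359874225723589), np.float64(0.9400953868925253)]
0.2 [ 5.38141357e+02 -2.56093208e+02 -1.56214371e-01] [np.float64(0.9379174413000069), np.float64(0.9389844423463733)]
```

View pics/ov_scene0.png

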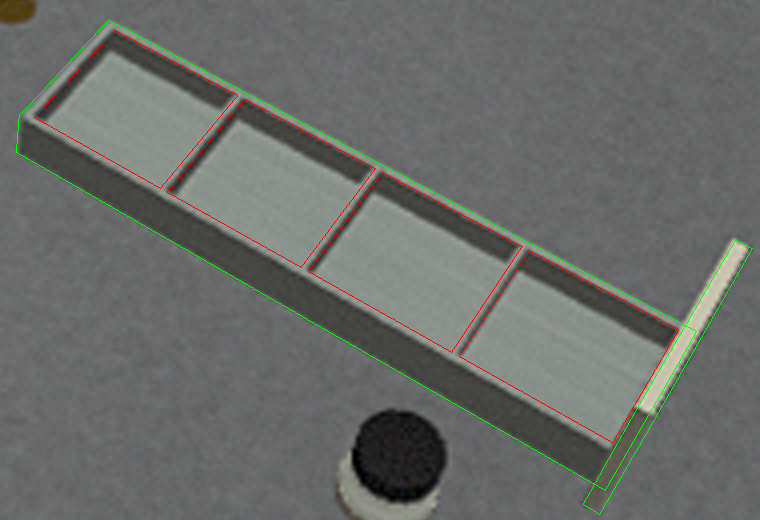

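View pics/ov_scene1.png

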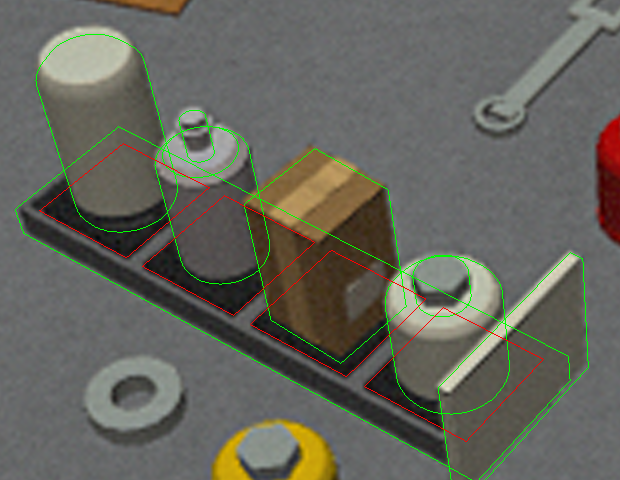

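View pics/ov_top0.png

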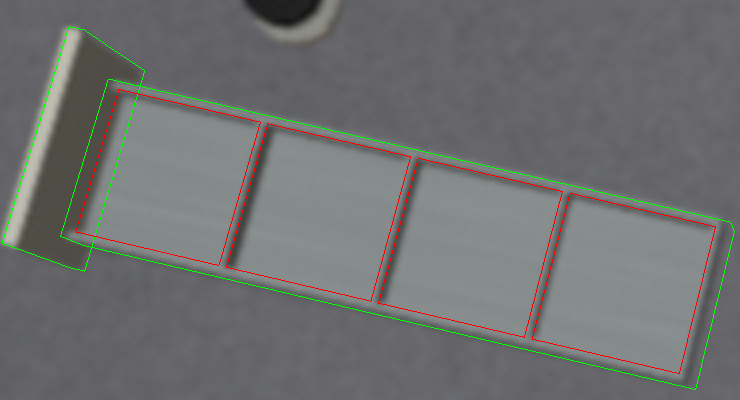

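View pics/ov_top1.png

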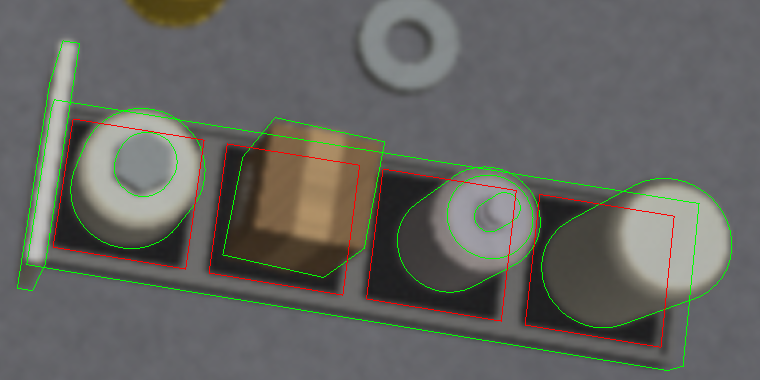

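```bash
cat > go.py <<'E'
import sys
from h import *
def delta(x,y,z,yaw):
    s=ctrl.read_state(); Rm=R.from_euler("xyz",s["tool_rot"]).as_matrix()
    d=Rm.T@(np.array([x,y,z])-s["eef_pos"])/10
    dy=(yaw-s["tool_rot"][2]+np.pi)%(2*np.pi)-np.pi
    print("t",round(s["clock"],2),"tcp",np.round(s["eef_pos"],1),"rpy",np.round(s["tool_rot"],3),"w",round(s["width"],1),"F",np.round(s["force"],1))
    print("cm tool:",np.round(d,2),"spin",round(-dy,3))
if __name__=="__main__": delta(*map(float,sys.argv[1:5]))
E
python3 -m crank '[{"spin":-0.134},{"spin":-0.134},{"spin":-0.134},{"spin":-0.134}]' 100
python3 -m crank '[{"spin":-0.134},{"spin":-0.134},{"spin":-0.134},{"spin":-0.134},{}]'
python3 go.py 516.5 -375.5 206 1.413
python3 -c "
from h import *;print(np.round(ctrl.read_state()['qpos'],2))"
```

```text
t 1.9 tcp [ 216.1 -613.1  206.7] rpy [ 3.142 -0.     0.339] w 85.6 F [ 0.1 -0.9 -0.9]
cm tool: [ 36.23 -12.42   0.07] spin -1.074
[ 1.17  0.63  0.04  1.52 -0.03  1.   -0.02]invalid input at $[0]: expected keys x, y, z, spin
invalid input at $[0]: expected keys x, y, z, spin
```

```bash

python3 -m crank '[{"x":0,"y":0,"z":0,"spin":-0.134},{"x":0,"y":0,"z":0,"spin":-0.134},{"x":0,"y":0,"z":0,"spin":-0.134},{"x":0,"y":0,"z":0,"spin":-0.134},{"x":0,"y":0,"z":0,"spin":-0.134}]' 100
python3 -m crank '[{"x":0,"y":0,"z":0,"spin":-0.134},{"x":0,"y":0,"z":0,"spin":-0.134},{"x":0,"y":0,"z":0,"spin":-0.134},{"x":0,"y":0,"z":0,"spin":0},{"x":0,"y":0,"z":0,"spin":0}]'
python3 go.py 516.5 -375.5 206 1.413
python3 -c "
from h import *;print(np.round(ctrl.read_state()['qpos'],2))"
```

```text
clock: 2.4
eef_pos: [216.0, -613.1, 206.7]
tool_rot: [3.142, 0.0, 1.014]
force: [-0.2, 0.4, 0.5]
width: 85.6
clock: 2.9
eef_pos: [215.8, -613.1, 206.7]
tool_rot: [3.142, -0.0, 1.407]
force: [0.0, 1.0, -0.2]
width: 85.5
t 2.9 tcp [ 215.8 -613.1  206.7] rpy [ 3.142 -0.     1.407] w 85.5 F [ 0.   1.  -0.2]
cm tool: [28.34 25.8   0.07] spin -0.006
[ 1.34  0.64 -0.25  1.51  0.18  1.01  0.88]
```

```bash

python3 -m crank '[{"x":2.8,"y":2.6,"z":0,"spin":0},{"x":2.8,"y":2.6,"z":0,"spin":0},{"x":2.8,"y":2.6,"z":0,"spin":0},{"x":2.8,"y":2.6,"z":0,"spin":0},{"x":2.8,"y":2.6,"z":0,"spin":0}]'
python3 -m crank '[{"x":2.8,"y":2.6,"z":0,"spin":0},{"x":2.8,"y":2.6,"z":0,"spin":0},{"x":2.8,"y":2.6,"z":0,"spin":0},{"x":2.8,"y":2.6,"z":0,"spin":0},{"x":2.8,"y":2.4,"z":0,"spin":0}]'
python3 -m crank '[{"x":0,"y":0,"z":0,"spin":0},{"x":0,"y":0,"z":0,"spin":0}]'
python3 go.py 516.5 -375.5 206 1.413
python3 - <<'E'
from h import *
s=ctrl.read_state();print(np.round(s['qpos'],2))
for n in("scene","top"):
    im=vision.get_image(n)
    Rm=R.from_euler("xyz",s["tool_rot"]).as_matrix()
    for l in(-42.7,0,42.7):
        p=proj(n,s["eef_pos"]+Rm@np.array([0,l,-13]))[0]
        im=cv2.circle(im.copy(),(round(p[0]*16),round(p[1]*16)),24,(0,0,255),-1,shift=4)
    p=proj(n,s["eef_pos"])[0].astype(int)
    a=im[max(0,p[1]-80):p[1]+80,max(0,p[0]-100):p[0]+100]
    cv2.imwrite(f"pics/grip_{n}.png",cv2.resize(a,None,fx=3.5,fy=3.5,interpolation=cv2.INTER_CUBIC))
E
```

```text
clock: 3.4
eef_pos: [367.8, -494.6, 206.9]
tool_rot: [3.141, 0.0, 1.408]
force: [1.3, 0.2, 0.0]
width: 85.4
clock: 3.9
eef_pos: [516.8, -376.6, 206.9]
tool_rot: [3.141, 0.0, 1.408]
force: [1.1, 0.4, 0.2]
width: 85.3
clock: 4.1
eef_pos: [516.2, -376.7, 206.7]
tool_rot: [-3.141, 0.0, 1.412]
force: [-0.2, -0.1, 0.2]
width: 85.6
t 4.1 tcp [ 516.2 -376.7  206.7] rpy [-3.141  0.     1.412] w 85.6 F [-0.2 -0.1  0.2]
cm tool: [0.12 0.01 0.07] spin -0.001
[ 0.74  0.62 -0.26  1.54  0.18  1.    0.27]
```

View pics/grip_scene.png

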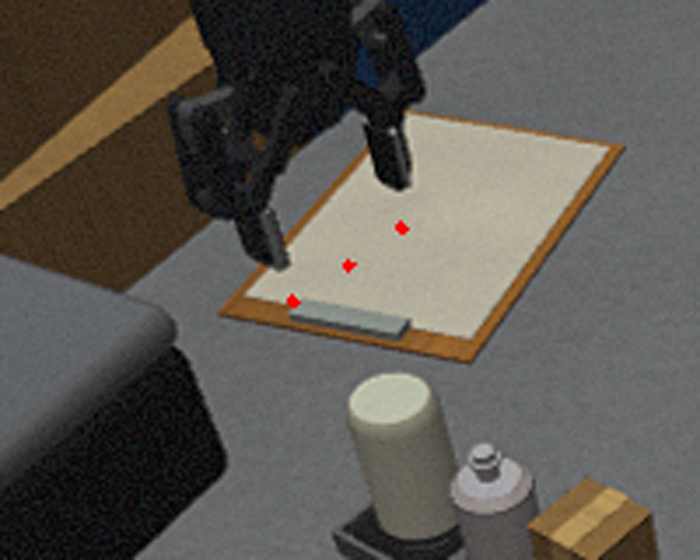

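View pics/grip_top.png

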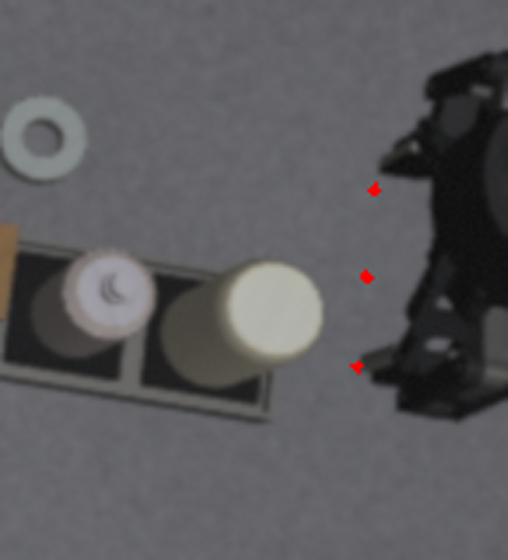

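```bash
python3 - <<'E'
from h import *
tcp=np.array([516.2,-376.7,206.7]); Rm=R.from_euler("xyz",[-3.141,0,1.412]).as_matrix()
pts={"scene":[(402,188),(278,268)],"top":[(367,364),(385,170)]}
rays={}
for n in pts:
    p=proj(n,tcp)[0].astype(int); o=np.array([max(0,p[0]-100),max(0,p[1]-80)])
    for i,q in enumerate(pts[n]):
        u=(np.array(q)+.5)/3.5-.5+o; rays[n,i]=ray(n,u); print(n,i,u, proj(n,tcp)[0])
for i in(0,1):
    A=[];b=[]
    for n in pts:
        e,d=rays[n,i]; d=d/np.linalg.norm(d); Q=np.eye(3)-np.outer(d,d); A.append(Q);b.append(Q@e)
    A=np.vstack(A);b=np.hstack(b); X,*_=np.linalg.lstsq(A,b,rcond=None)
    print(i,X, "tool",Rm.T@(X-tcp), np.linalg.norm(A@X-b))
E
```

```text
scene 0 [139.5         58.35714286] [125.67522173  85.39101207]
scene 1 [104.07142857  81.21428571] [125.67522173  85.39101207]
top 0 [519.5        229.64285714] [515.70014341 206.20372981]
top 1 [524.64285714 174.21428571] [515.70014341 206.20372981]
0 [ 471.64389709 -363.3471797   246.16388133] tool [  6.13917229 -46.13037197 -39.43654893] 0.8378853514630314
1 [ 561.75101724 -379.38987833  244.77235635] tool [  4.54693772  45.38068782 -38.09925807] 2.5228677108440913
```

```bash

python3 -m crank '[{"x":0.1,"y":0.1,"z":3,"spin":0},{"x":0,"y":0,"z":3,"spin":0},{"x":0,"y":0,"z":3,"spin":0},{"x":0,"y":0,"z":1.6,"spin":0},{"x":0,"y":0,"z":0,"spin":0}]'
cat > look.py <<'E'
import sys
from h import *
tag=sys.argv[1]; s=ctrl.read_state(); print("q",np.round(s['qpos'],2))
out=[]
for n in("scene","top"):
    im=vision.get_image(n); p=proj(n,s["eef_pos"])[0].astype(int)
    x0=int(np.clip(p[0]-50,0,460)); y0=int(np.clip(p[1]-60,0,300))
    out.append(cv2.resize(im[y0:y0+120,x0:x0+100],None,fx=4,fy=4,interpolation=cv2.INTER_CUBIC))
    print(n,x0,y0)
cv2.imwrite(f"pics/{tag}.png",np.hstack(out))
E
python3 look.py l1
```

```text
clock: 4.7
eef_pos: [513.3, -377.5, 98.1]
tool_rot: [-3.136, -0.001, 1.407]
force: [-0.4, 0.2, -0.2]
width: 85.7
q [ 0.72  0.75 -0.23  1.64  0.22  0.78  0.24]
scene 88 65
top 441 158
```

View pics/l1.png

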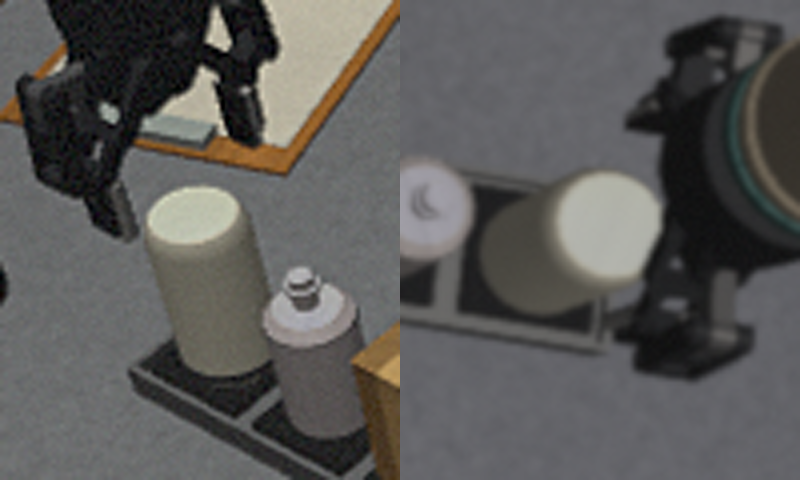

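```bash
python3 go.py 516.5 -375.5 64 1.413
python3 -m crank '[{"x":0.2,"y":0.3,"z":1.7,"spin":0},{"x":0,"y":0,"z":1.7,"spin":0},{"x":0,"y":0,"z":0,"spin":0}]'
python3 -m crank '[{"x":0,"y":0,"z":0,"spin":0},{"x":0,"y":0,"z":0,"spin":0}]'
python3 look.py l2
```

```text
t 4.8 tcp [ 515.9 -378.2  101.1] rpy [3.142e+00 1.000e-03 1.408e+00] w 85.4 F [ 0.2 -0.  -0.2]
cm tool: [0.28 0.01 3.71] spin -0.005
clock: 5.1
eef_pos: [518.7, -374.7, 65.0]
tool_rot: [-3.139, -0.001, 1.411]
force: [-0.2, -0.0, -0.9]
width: 85.5
clock: 5.3
eef_pos: [520.5, -375.9, 67.7]
tool_rot: [3.14, 0.001, 1.411]
force: [0.3, -1.1, 0.1]
width: 85.7
q [ 0.71  0.79 -0.22  1.65  0.23  0.72  0.22]
scene 90 78
top 434 157
```

View pics/l2.png

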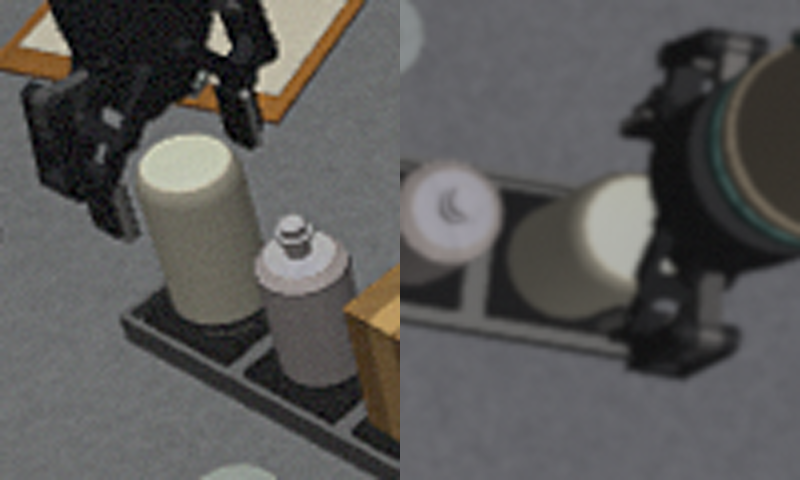

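```bash
cat > tri.py <<'E'
from h import *
def tri(a,b):
    A=[];B=[]
    for n,p in(("scene",a),("top",b)):
        e,d=ray(n,p); d=d/np.linalg.norm(d); Q=np.eye(3)-np.outer(d,d); A.append(Q);B.append(Q@e)
    A=np.vstack(A);B=np.hstack(B); X,*_=np.linalg.lstsq(A,B,rcond=None)
    return np.round(X,1),np.round(np.linalg.norm(A@X-B),1)
E
python3 -c "
from tri import *
print(tri((122.5,136.75),(491,190)),tri((154.5,114.25),(490,242)))
s=ctrl.read_state();print(s['eef_pos'])"
```

```text
(array([ 565.9, -376.8,  108.9]), np.float64(0.9)) (array([ 468. , -369.1,  100.4]), np.float64(3.9))
[ 520.44715518 -375.85142282   67.72149813]
```

```bash

python3 -m crank '[{"x":0,"y":0,"z":1.2,"spin":0},{"x":0,"y":0,"z":0.8,"spin":0},{"x":0,"y":0,"z":0,"spin":0},{"x":0,"y":0,"z":0,"spin":0}]'
python3 look.py l3
```

```text
clock: 5.8
eef_pos: [519.5, -375.2, 46.1]
tool_rot: [-3.141, -0.001, 1.411]
force: [0.5, 0.3, 0.9]
width: 85.4
q [ 0.7   0.82 -0.21  1.66  0.24  0.69  0.22]
scene 92 85
top 429 159
```

View pics/l3.png

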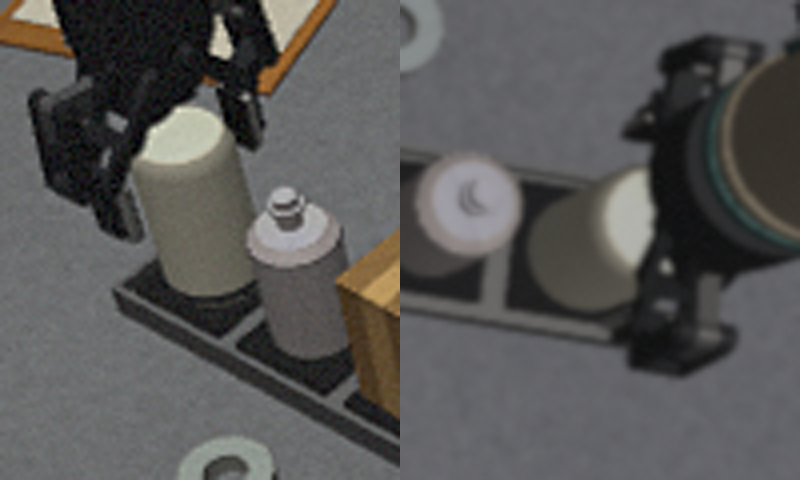

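```bash

python3 -m crank '[{"x":0,"y":0,"z":0.4,"spin":0},{"x":0,"y":0,"z":0.4,"spin":0},{"x":0,"y":0,"z":0,"spin":0},{"x":0,"y":0,"z":0,"spin":0}]'
python3 -m crank '[{"x":0,"y":0,"z":0,"spin":0},{"x":0,"y":0,"z":0,"spin":0},{"x":0,"y":0,"z":0,"spin":0},{"x":0,"y":0,"z":0,"spin":0},{"x":0,"y":0,"z":0,"spin":0}]' 0
python3 -m crank '[{"x":0,"y":0,"z":0,"spin":0},{"x":0,"y":0,"z":0,"spin":0},{"x":0,"y":0,"z":0,"spin":0},{"x":0,"y":0,"z":0,"spin":0}]'
python3 look.py l4
```

```text
clock: 6.3
eef_pos: [519.7, -375.4, 38.5]
tool_rot: [-3.141, -0.0, 1.411]
force: [0.7, -0.1, -0.0]
width: 85.3
clock: 6.8
eef_pos: [519.2, -375.5, 39.2]
tool_rot: [-3.141, 0.0, 1.411]
force: [-3.6, 0.8, 5.3]
width: 56.9
clock: 7.2
eef_pos: [519.2, -375.5, 39.2]
tool_rot: [-3.141, 0.0, 1.411]
force: [-3.9, -0.4, 6.0]
width: 57.3
q [ 0.7   0.83 -0.2   1.67  0.24  0.67  0.21]
scene 93 87
top 428 160
```

View pics/l4.png

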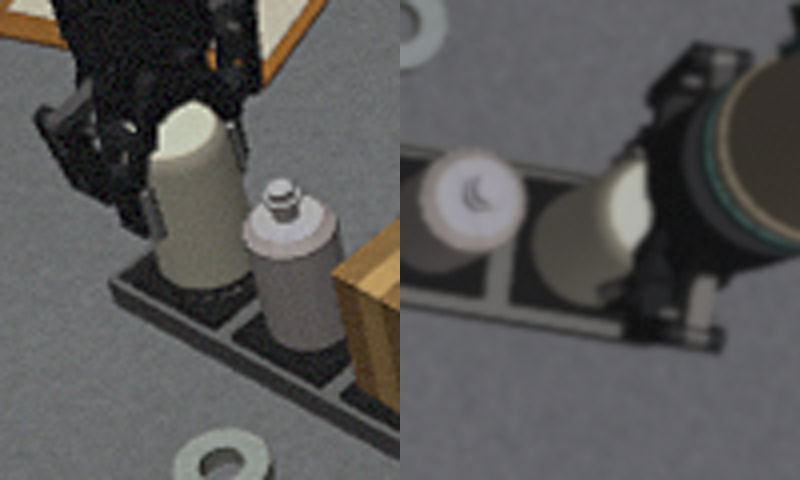

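```bash

python3 -m crank '[{"x":0,"y":0,"z":-0.5,"spin":0},{"x":0,"y":0,"z":-1.5,"spin":0},{"x":0,"y":0,"z":-3,"spin":0},{"x":0,"y":0,"z":-3,"spin":0},{"x":0,"y":0,"z":-3,"spin":0}]'
python3 -m crank '[{"x":0,"y":0,"z":-3,"spin":0},{"x":0,"y":0,"z":-2,"spin":0},{"x":0,"y":0,"z":0,"spin":0}]'
python3 go.py 539 332 199 1.354
```

```text
clock: 7.8
eef_pos: [520.0, -375.3, 150.5]
tool_rot: [3.141, -0.0, 1.411]
force: [-0.3, 0.2, -2.9]
width: 56.7
clock: 8.1
eef_pos: [522.1, -376.6, 202.9]
tool_rot: [3.134, 0.003, 1.411]
force: [0.8, 0.4, -3.3]
width: 56.8
t 8.1 tcp [ 522.1 -376.6  202.9] rpy [3.134e+00 3.000e-03 1.411e+00] w 56.8 F [ 0.8  0.4 -3.3]
cm tool: [70.22 -9.62  0.11] spin 0.057
```

```bash

python3 -m crank '[{"x":2,"y":-0.3,"z":0,"spin":0},{"x":3.5,"y":-0.5,"z":0,"spin":0},{"x":4,"y":-0.6,"z":0,"spin":0},{"x":4,"y":-0.6,"z":0,"spin":0},{"x":4,"y":-0.6,"z":0,"spin":0}]'
python3 -m crank '[{"x":4,"y":-0.6,"z":0,"spin":0},{"x":4,"y":-0.6,"z":0,"spin":0},{"x":4,"y":-0.6,"z":0,"spin":0},{"x":4,"y":-0.6,"z":0,"spin":0},{"x":4,"y":-0.6,"z":0,"spin":0}]'
python3 go.py 539 332 199 1.354
python3 -m crank '[{"x":4,"y":-0.6,"z":0,"spin":0},{"x":4,"y":-0.5,"z":0,"spin":0},{"x":4,"y":-0.5,"z":0,"spin":0},{"x":4,"y":-0.5,"z":0,"spin":0},{"x":4,"y":-0.5,"z":0,"spin":0}]'
python3 go.py 539 332 199 1.354
python3 -c "
from h import *;print(np.round(ctrl.read_state()['qpos'],2))"
```

```text
clock: 8.6
eef_pos: [521.1, -196.7, 197.7]
tool_rot: [-3.14, -0.001, 1.411]
force: [1.2, 0.4, -3.0]
width: 56.8
clock: 9.1
eef_pos: [523.3, 5.3, 197.9]
tool_rot: [-3.14, 0.0, 1.411]
force: [0.5, -0.3, -2.6]
width: 56.7
t 9.1 tcp [523.3   5.3 197.9] rpy [-3.14   0.     1.411] w 56.7 F [ 0.5 -0.3 -2.6]
cm tool: [32.5  -3.66 -0.11] spin 0.057
clock: 9.6
eef_pos: [529.6, 206.6, 197.7]
tool_rot: [-3.14, 0.001, 1.411]
force: [0.6, -0.1, -3.4]
width: 56.7
t 9.6 tcp [529.6 206.6 197.7] rpy [-3.140e+00  1.000e-03  1.411e+00] w 56.7 F [ 0.6 -0.1 -3.4]
cm tool: [12.53 -1.07 -0.14] spin 0.057
[-0.24  0.53 -0.28  1.75  0.18  0.88 -0.76]
```

```bash

python3 -m crank '[{"x":4,"y":-0.3,"z":0,"spin":0},{"x":4,"y":-0.4,"z":0,"spin":0},{"x":3,"y":-0.3,"z":0,"spin":0},{"x":1.5,"y":-0.1,"z":0,"spin":0},{"x":0,"y":0,"z":0,"spin":0.057}]'
python3 -m crank '[{"x":0,"y":0,"z":3,"spin":0},{"x":0,"y":0,"z":3,"spin":0},{"x":0,"y":0,"z":2,"spin":0},{"x":0,"y":0,"z":0,"spin":0},{"x":0,"y":0,"z":0,"spin":0}]'
python3 go.py 539 332 60 1.354
python3 look.py p1
```

```text
clock: 10.1
eef_pos: [538.2, 333.1, 197.5]
tool_rot: [-3.14, -0.001, 1.356]
force: [0.7, -0.4, -2.9]
width: 57.2
clock: 10.6
eef_pos: [539.7, 329.5, 118.5]
tool_rot: [-3.141, 0.001, 1.353]
force: [0.6, 0.1, -2.6]
width: 56.8
t 10.6 tcp [539.7 329.5 118.5] rpy [-3.141e+00  1.000e-03  1.353e+00] w 56.8 F [ 0.6  0.1 -2.6]
cm tool: [ 0.24 -0.12  5.85] spin -0.001
q [-0.45  0.71 -0.24  1.65  0.21  0.81 -1.  ]
scene 414 177
top 61 139
```

View pics/p1.png

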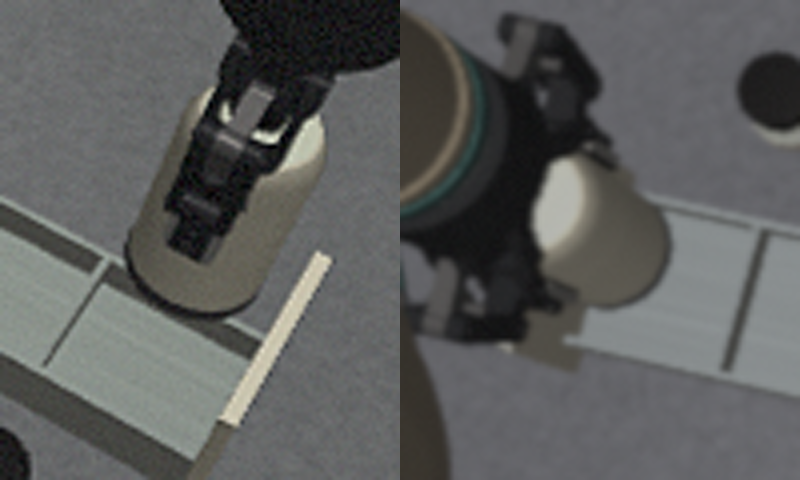

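```bash
cat > chk.py <<'E'
import sys
from fit import *
# chk tag part z0 x y [yaw]: overlay part at pose + rack bays
tag,k,z0,x,y=sys.argv[1],sys.argv[2],*map(float,sys.argv[3:6]); yaw=float(sys.argv[6]) if len(sys.argv)>6 else 0
SR=(512,214.8,-.2175)
out=[]
for n in("scene","top"):
    im=vision.get_image(n); big=cv2.resize(im,None,fx=4,fy=4,interpolation=cv2.INTER_CUBIC)
    for part in M[k]:
        c,_=cv2.findContours(render(n,[part],(x,y,yaw),z0),0,2); cv2.drawContours(big,c,-1,(0,255,0),1)
    if z0<200:
        for yy in(-120,-40,40,120):
            c,_=cv2.findContours(render(n,[box(-38,38,yy-38,yy+38,30,30.)],SR,0),0,2); cv2.drawContours(big,c,-1,(0,0,255),1)
    p=proj(n,(x,y,z0))[0].astype(int); x0=int(np.clip(p[0]-50,0,460)); y0=int(np.clip(p[1]-75,0,270))
    out.append(big[y0*4:y0*4+600,x0*4:x0*4+400])
cv2.imwrite(f"pics/{tag}.png",np.hstack(out))
E
python3 chk.py c1 long_filter 97.3 539.7 329.5
```

```text
(no output)
```

View pics/c1.png

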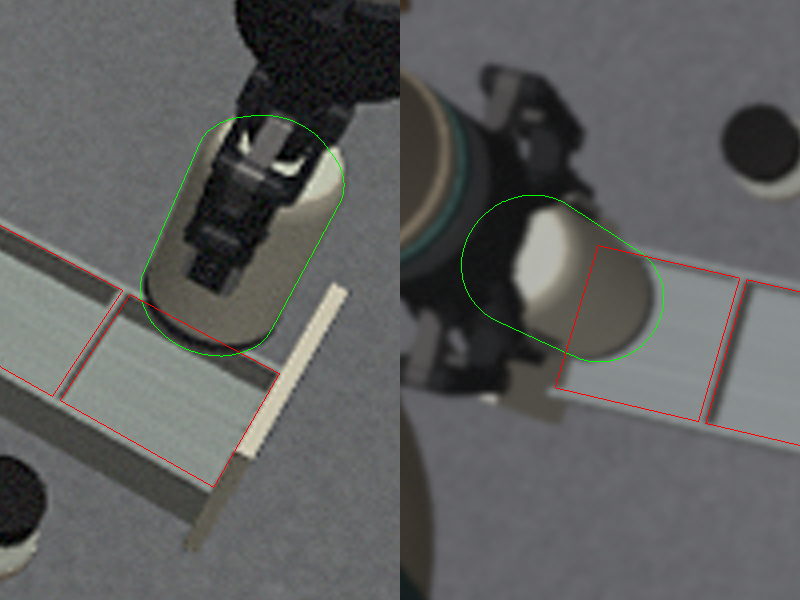

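```bash

python3 -m crank '[{"x":0,"y":0,"z":2,"spin":0},{"x":0,"y":0,"z":2,"spin":0},{"x":0,"y":0,"z":2,"spin":0},{"x":0,"y":0,"z":1.2,"spin":0},{"x":0,"y":0,"z":0,"spin":0}]'
python3 -m crank '[{"x":0,"y":0,"z":0,"spin":0},{"x":0,"y":0,"z":0,"spin":0}]'
python3 go.py 539 331 34 1.354
python3 chk.py c2 long_filter 24.3 539.7 331
```

```text
clock: 11.3
eef_pos: [538.7, 329.8, 45.7]
tool_rot: [-3.14, 0.002, 1.354]
force: [0.0, -0.8, -3.0]
width: 56.7
clock: 11.5
eef_pos: [540.4, 331.2, 48.0]
tool_rot: [3.14, -0.002, 1.354]
force: [-0.2, -0.2, -2.7]
width: 56.5
t 11.5 tcp [540.4 331.2  48. ] rpy [ 3.140e+00 -2.000e-03  1.354e+00] w 56.5 F [-0.2 -0.2 -2.7]
cm tool: [-0.05 -0.14  1.4 ] spin -0.0
```

View pics/c2.png

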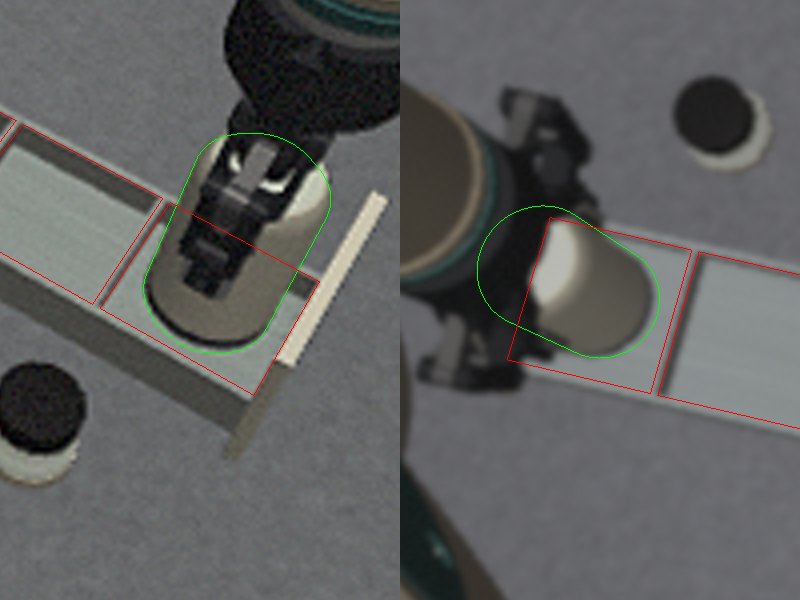

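```bash

python3 -m crank '[{"x":0,"y":-0.1,"z":0.6,"spin":0},{"x":0,"y":0,"z":0.4,"spin":0},{"x":0,"y":0,"z":0,"spin":0},{"x":0,"y":0,"z":0,"spin":0}]'
python3 -m crank '[{"x":0,"y":0,"z":0.2,"spin":0},{"x":0,"y":0,"z":0,"spin":0},{"x":0,"y":0,"z":0,"spin":0}]'
python3 -m crank '[{"x":0,"y":0,"z":0.15,"spin":0},{"x":0,"y":0,"z":0,"spin":0},{"x":0,"y":0,"z":0,"spin":0}]'
```

```text
clock: 12.0
eef_pos: [538.4, 330.6, 36.4]
tool_rot: [-3.141, 0.0, 1.354]
force: [0.2, -0.8, -2.8]
width: 56.8
clock: 12.3
eef_pos: [538.6, 330.7, 34.7]
tool_rot: [3.142, 0.0, 1.354]
force: [-0.0, -0.8, -2.4]
width: 56.7
clock: 12.6
eef_pos: [538.7, 330.8, 33.3]
tool_rot: [3.141, -0.0, 1.354]
force: [0.2, 1.1, -1.5]
width: 57.0
```

```bash

python3 -m crank '[{"x":0,"y":0,"z":0.1,"spin":0},{"x":0,"y":0,"z":0,"spin":0},{"x":0,"y":0,"z":0,"spin":0}]'
python3 -m crank '[{"x":0,"y":0,"z":0.05,"spin":0},{"x":0,"y":0,"z":0,"spin":0}]'
```

```text
clock: 12.9
eef_pos: [538.8, 331.0, 33.2]
tool_rot: [3.141, -0.001, 1.354]
force: [-1.4, -0.7, 6.0]
width: 56.8
clock: 13.1
eef_pos: [538.8, 331.0, 33.2]
tool_rot: [3.141, -0.001, 1.354]
force: [-2.5, -1.4, 8.6]
width: 57.1
```

```bash

python3 -m crank '[{"x":0,"y":0,"z":-0.05,"spin":0},{"x":0,"y":0,"z":0,"spin":0},{"x":0,"y":0,"z":0,"spin":0},{"x":0,"y":0,"z":0,"spin":0},{"x":0,"y":0,"z":0,"spin":0}]' 100
python3 -m crank '[{"x":0,"y":0,"z":-0.5,"spin":0},{"x":0,"y":0,"z":-2,"spin":0},{"x":0,"y":0,"z":-3,"spin":0},{"x":0,"y":0,"z":-3,"spin":0},{"x":0,"y":0,"z":-3,"spin":0}]'
python3 -m crank '[{"x":0,"y":0,"z":-3,"spin":0},{"x":0,"y":0,"z":-2,"spin":0},{"x":0,"y":0,"z":0,"spin":0}]'
python3 look.py p2; python3 go.py 533 -299 200 1.413
```

```text
clock: 13.6
eef_pos: [538.5, 330.6, 32.0]
tool_rot: [-3.141, 0.0, 1.354]
force: [0.5, 0.5, 0.2]
width: 85.3
clock: 14.1
eef_pos: [538.5, 330.6, 148.7]
tool_rot: [3.142, -0.0, 1.354]
force: [-0.1, -0.0, 0.5]
width: 85.2
clock: 14.4
eef_pos: [540.4, 332.1, 201.0]
tool_rot: [3.137, -0.005, 1.354]
force: [0.6, 0.7, -0.6]
width: 85.4
q [-0.44  0.62 -0.26  1.57  0.18  0.97 -0.97]
scene 430 148
top 42 128
t 14.5 tcp [538.4 330.5 197.3] rpy [ 3.141 -0.     1.354] w 85.3 F [-0.7 -0.6 -0.2]
cm tool: [-61.6   13.02  -0.27] spin -0.059
```

View pics/p2.png

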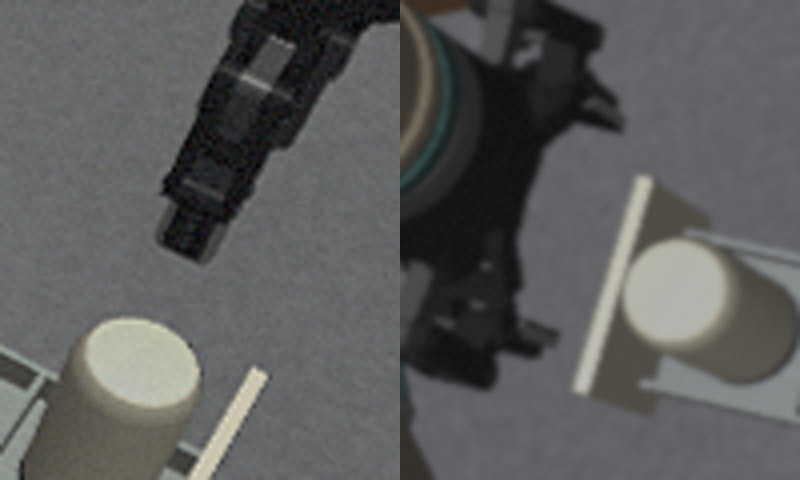

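```bash

python3 -m crank '[{"x":-3,"y":0.6,"z":0,"spin":0},{"x":-4,"y":0.8,"z":0,"spin":0},{"x":-4.2,"y":0.9,"z":0,"spin":0},{"x":-4.2,"y":0.9,"z":0,"spin":0},{"x":-4.2,"y":0.9,"z":0,"spin":0}]'
python3 -m crank '[{"x":-4.2,"y":0.9,"z":0,"spin":0},{"x":-4.2,"y":0.9,"z":0,"spin":0},{"x":-4.2,"y":0.9,"z":0,"spin":0},{"x":-4.2,"y":0.9,"z":0,"spin":0},{"x":-4.2,"y":0.9,"z":0,"spin":0}]'
python3 -m crank '[{"x":-4.2,"y":0.9,"z":0,"spin":0},{"x":-4.2,"y":0.9,"z":0,"spin":0},{"x":-4.2,"y":0.9,"z":0,"spin":0},{"x":-4.2,"y":0.9,"z":0,"spin":0},{"x":-3,"y":0.6,"z":0,"spin":-0.059}]'
python3 -m crank '[{"x":0,"y":0,"z":0,"spin":0},{"x":0,"y":0,"z":0,"spin":0}]'
python3 go.py 532 -299 200 1.413
```

```text
clock: 15.0
eef_pos: [535.0, 128.4, 195.6]
tool_rot: [-3.139, 0.002, 1.354]
force: [0.9, 0.2, 0.6]
width: 85.3
clock: 15.5
eef_pos: [533.7, -86.0, 195.7]
tool_rot: [-3.139, 0.0, 1.354]
force: [0.3, 0.2, -0.4]
width: 85.6
clock: 16.0
eef_pos: [531.6, -290.1, 195.3]
tool_rot: [-3.139, 0.001, 1.411]
force: [0.1, 0.5, -1.1]
width: 85.9
clock: 16.2
eef_pos: [532.2, -286.7, 195.4]
tool_rot: [-3.139, -0.002, 1.411]
force: [-0.3, 0.8, -1.5]
width: 85.2
t 16.2 tcp [ 532.2 -286.7  195.4] rpy [-3.139e+00 -2.000e-03  1.411e+00] w 85.2 F [-0.3  0.8 -1.5]
cm tool: [-1.22  0.17 -0.46] spin -0.002
```

```bash

python3 -m crank '[{"x":-1.2,"y":0.1,"z":1,"spin":0},{"x":0,"y":0,"z":3,"spin":0},{"x":0,"y":0,"z":3,"spin":0},{"x":0,"y":0,"z":3,"spin":0},{"x":0,"y":0,"z":0,"spin":0}]'
python3 -m crank '[{"x":0,"y":0,"z":0,"spin":0},{"x":0,"y":0,"z":0,"spin":0}]'
python3 go.py 532 -299 32 1.413; python3 look.py f1
```

```text
clock: 16.7
eef_pos: [529.2, -296.2, 92.6]
tool_rot: [-3.133, -0.003, 1.415]
force: [-0.9, 0.6, -0.3]
width: 85.4
clock: 16.9
eef_pos: [533.9, -298.8, 98.6]
tool_rot: [3.139, 0.001, 1.414]
force: [-0.5, 0.2, 0.1]
width: 85.5
t 16.9 tcp [ 533.9 -298.8   98.6] rpy [3.139e+00 1.000e-03 1.414e+00] w 85.5 F [-0.5  0.2  0.1]
cm tool: [-0.05 -0.2   6.66] spin 0.001
q [ 0.61  0.71 -0.23  1.72  0.23  0.73  0.1 ]
scene 113 81
top 398 147
```

View pics/f1.png

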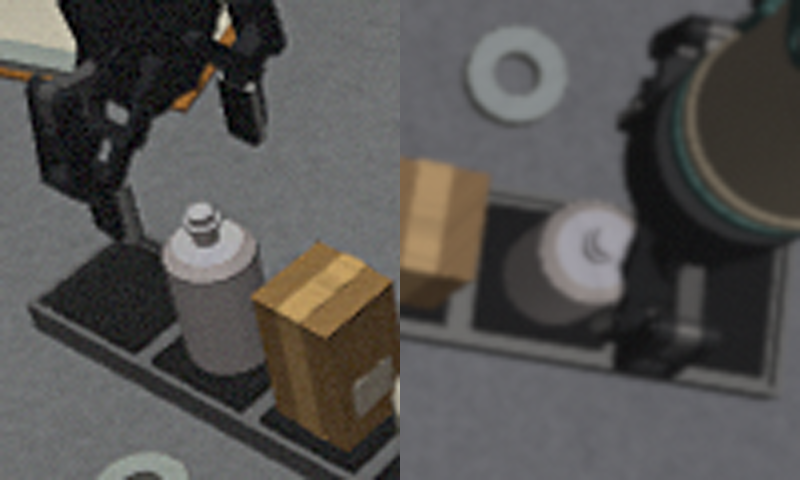

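```bash

python3 -m crank '[{"x":0,"y":-0.1,"z":2,"spin":0},{"x":0,"y":0,"z":2,"spin":0},{"x":0,"y":0,"z":1.5,"spin":0},{"x":0,"y":0,"z":0.5,"spin":0},{"x":0,"y":0,"z":0,"spin":0}]'
python3 -m crank '[{"x":0,"y":0,"z":0.4,"spin":0},{"x":0,"y":0,"z":0,"spin":0},{"x":0,"y":0,"z":0,"spin":0}]'
python3 look.py f2
```

```text
clock: 17.5
eef_pos: [531.5, -298.5, 37.0]
tool_rot: [-3.141, -0.0, 1.413]
force: [-0.8, 0.7, 0.8]
width: 84.8
clock: 17.8
eef_pos: [532.0, -298.8, 33.8]
tool_rot: [3.141, 0.0, 1.413]
force: [0.0, -0.0, 0.4]
width: 85.6
q [ 0.59  0.8  -0.2   1.76  0.26  0.6   0.08]
scene 119 102
top 388 154
```

View pics/f2.png

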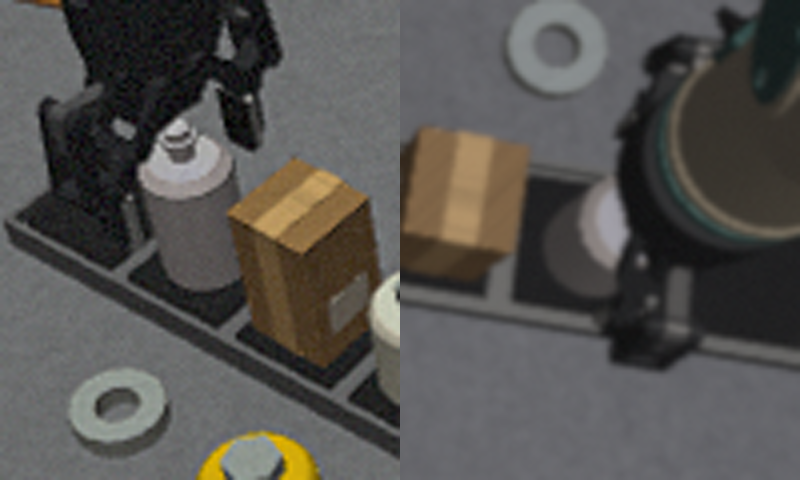

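```bash

python3 -m crank '[{"x":0,"y":0,"z":0.4,"spin":0},{"x":0,"y":0,"z":0,"spin":0},{"x":0,"y":0,"z":0,"spin":0}]'
python3 -m crank '[{"x":0,"y":0,"z":0,"spin":0},{"x":0,"y":0,"z":0,"spin":0},{"x":0,"y":0,"z":0,"spin":0},{"x":0,"y":0,"z":0,"spin":0},{"x":0,"y":0,"z":0,"spin":0}]' 0
python3 -m crank '[{"x":0,"y":0,"z":0,"spin":0},{"x":0,"y":0,"z":0,"spin":0},{"x":0,"y":0,"z":0,"spin":0},{"x":0,"y":0,"z":0,"spin":0}]'
python3 look.py f3
```

```text
clock: 18.2
eef_pos: [531.5, -298.5, 29.1]
tool_rot: [-3.141, -0.0, 1.413]
force: [0.3, 0.3, 1.1]
width: 85.4
clock: 18.7
eef_pos: [531.6, -298.6, 29.6]
tool_rot: [3.142, 0.0, 1.413]
force: [-0.8, 0.7, 4.4]
width: 48.5
clock: 19.1
eef_pos: [531.6, -298.6, 29.6]
tool_rot: [3.142, 0.0, 1.413]
force: [-2.3, 0.8, 5.5]
width: 48.5
q [ 0.59  0.81 -0.2   1.76  0.26  0.6   0.07]
scene 119 103
top 387 154
```

View pics/f3.png

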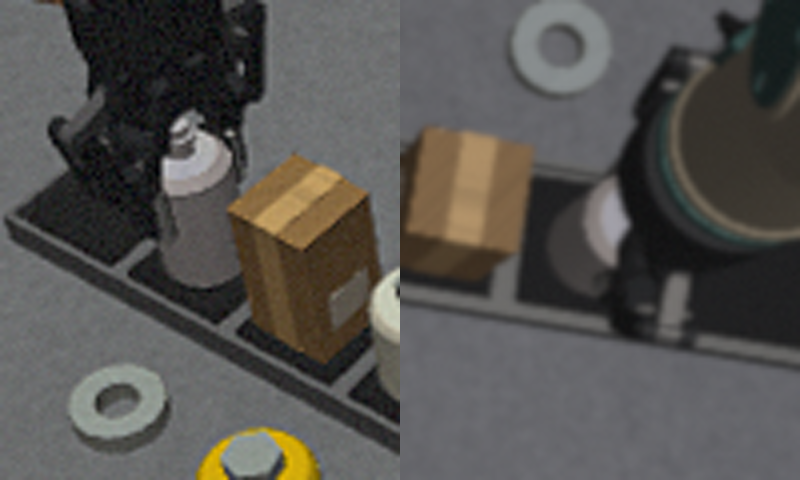

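```bash

python3 -m crank '[{"x":0,"y":0,"z":-0.5,"spin":0},{"x":0,"y":0,"z":-1.5,"spin":0},{"x":0,"y":0,"z":-3,"spin":0},{"x":0,"y":0,"z":-3,"spin":0},{"x":0,"y":0,"z":-3,"spin":0}]'
python3 -m crank '[{"x":0,"y":0,"z":-3,"spin":0},{"x":0,"y":0,"z":-2.5,"spin":0},{"x":0,"y":0,"z":0,"spin":0}]'
python3 go.py 521 253.5 195 1.354
```

```text
clock: 19.7
eef_pos: [531.5, -298.4, 140.9]
tool_rot: [3.141, -0.0, 1.413]
force: [0.9, -0.3, -2.4]
width: 48.2
clock: 20.0
eef_pos: [534.2, -299.6, 198.8]
tool_rot: [3.134, 0.002, 1.413]
force: [-0.1, 0.2, -2.8]
width: 48.4
t 20.0 tcp [ 534.2 -299.6  198.8] rpy [3.134e+00 2.000e-03 1.413e+00] w 48.4 F [-0.1  0.2 -2.8]
cm tool: [ 54.41 -10.01   0.16] spin 0.059
```

```bash

python3 -m crank '[{"x":2.5,"y":-0.4,"z":0,"spin":0},{"x":4,"y":-0.75,"z":0,"spin":0},{"x":4,"y":-0.75,"z":0,"spin":0},{"x":4,"y":-0.75,"z":0,"spin":0},{"x":4,"y":-0.75,"z":0,"spin":0}]'
python3 -m crank '[{"x":4,"y":-0.75,"z":0,"spin":0},{"x":4,"y":-0.75,"z":0,"spin":0},{"x":4,"y":-0.75,"z":0,"spin":0},{"x":4,"y":-0.75,"z":0,"spin":0},{"x":4,"y":-0.75,"z":0,"spin":0}]'
python3 -m crank '[{"x":4,"y":-0.75,"z":0,"spin":0},{"x":4,"y":-0.75,"z":0,"spin":0},{"x":4,"y":-0.75,"z":0,"spin":0},{"x":2.4,"y":-0.4,"z":0,"spin":0},{"x":1.5,"y":-0.2,"z":0,"spin":0}]'
python3 -m crank '[{"x":0,"y":0,"z":0,"spin":0.059},{"x":0,"y":0,"z":0,"spin":0}]'
python3 go.py 521 253.5 95 1.354
```

```text
clock: 20.5
eef_pos: [526.1, -108.9, 193.4]
tool_rot: [-3.14, -0.0, 1.413]
force: [1.3, 0.5, -2.8]
width: 48.5
clock: 21.0
eef_pos: [520.6, 94.3, 193.5]
tool_rot: [-3.14, 0.001, 1.413]
force: [0.5, 0.1, -3.5]
width: 48.5
clock: 21.5
eef_pos: [517.1, 257.1, 193.4]
tool_rot: [-3.14, -0.0, 1.416]
force: [0.5, -0.9, -1.3]
width: 48.2
clock: 21.7
eef_pos: [518.1, 253.6, 193.5]
tool_rot: [-3.141, 0.002, 1.353]
force: [-0.1, -1.8, -3.1]
width: 48.6
t 21.7 tcp [518.1 253.6 193.5] rpy [-3.141e+00  2.000e-03  1.353e+00] w 48.6 F [-0.1 -1.8 -3.1]
cm tool: [0.07 0.29 9.85] spin -0.001
```

```bash

python3 -m crank '[{"x":0.1,"y":0.3,"z":2,"spin":0},{"x":0,"y":0,"z":3,"spin":0},{"x":0,"y":0,"z":3,"spin":0},{"x":0,"y":0,"z":2.5,"spin":0},{"x":0,"y":0,"z":1.3,"spin":0}]'
python3 -m crank '[{"x":0,"y":0,"z":0,"spin":0},{"x":0,"y":0,"z":0,"spin":0},{"x":0,"y":0,"z":0,"spin":0}]'
python3 go.py 521 253.5 75 1.354
python3 chk.py c3 fuel_filter 63.4 521 253.5
```

```text
clock: 22.2
eef_pos: [520.5, 252.2, 73.9]
tool_rot: [-3.139, 0.004, 1.353]
force: [-0.4, -1.2, -2.0]
width: 48.3
clock: 22.5
eef_pos: [522.7, 255.1, 77.6]
tool_rot: [3.139, -0.002, 1.354]
force: [0.1, 1.5, -2.8]
width: 48.3
t 22.5 tcp [522.7 255.1  77.6] rpy [ 3.139e+00 -2.000e-03  1.354e+00] w 48.3 F [ 0.1  1.5 -2.8]
cm tool: [-0.19 -0.14  0.26] spin -0.0
```

View pics/c3.png

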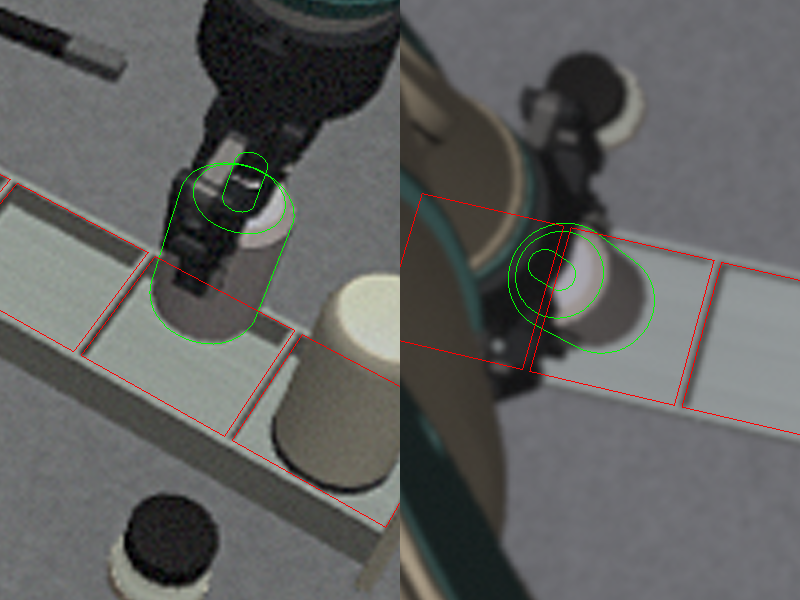

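```bash

python3 -m crank '[{"x":0,"y":0,"z":2,"spin":0},{"x":0,"y":0,"z":1.7,"spin":0},{"x":0,"y":0,"z":1,"spin":0},{"x":0,"y":0,"z":0,"spin":0},{"x":0,"y":0,"z":0,"spin":0}]'
python3 -m crank '[{"x":0,"y":0,"z":0.2,"spin":0},{"x":0,"y":0,"z":0,"spin":0},{"x":0,"y":0,"z":0,"spin":0}]'
python3 go.py 521 253.5 23.6 1.354
```

```text
clock: 23.1
eef_pos: [522.0, 255.0, 29.8]
tool_rot: [3.141, -0.001, 1.354]
force: [0.3, 0.0, -2.3]
width: 48.2
clock: 23.4
eef_pos: [521.9, 254.8, 27.7]
tool_rot: [3.141, -0.0, 1.354]
force: [-0.1, 0.5, -2.3]
width: 48.6
t 23.4 tcp [521.9 254.8  27.7] rpy [ 3.141 -0.     1.354] w 48.6 F [-0.1  0.5 -2.3]
cm tool: [-0.15 -0.06  0.41] spin -0.0
```

```bash

python3 -m crank '[{"x":-0.1,"y":0,"z":0.25,"spin":0},{"x":0,"y":0,"z":0,"spin":0},{"x":0,"y":0,"z":0,"spin":0}]'
python3 -m crank '[{"x":0,"y":0,"z":0.1,"spin":0},{"x":0,"y":0,"z":0,"spin":0},{"x":0,"y":0,"z":0,"spin":0}]'
python3 -m crank '[{"x":0,"y":0,"z":0.1,"spin":0},{"x":0,"y":0,"z":0,"spin":0},{"x":0,"y":0,"z":0,"spin":0}]'
```

```text
clock: 23.7
eef_pos: [521.3, 253.6, 24.6]
tool_rot: [-3.141, 0.0, 1.354]
force: [0.2, 0.6, -2.6]
width: 48.5
clock: 24.0
eef_pos: [521.4, 253.8, 23.7]
tool_rot: [3.142, -0.0, 1.354]
force: [-0.7, -0.3, -2.1]
width: 49.0
clock: 24.3
eef_pos: [521.4, 253.8, 23.5]
tool_rot: [3.141, -0.0, 1.354]
force: [-3.1, -0.4, 5.8]
width: 48.4
```

```bash

python3 -m crank '[{"x":0,"y":0,"z":-0.1,"spin":0},{"x":0,"y":0,"z":0,"spin":0},{"x":0,"y":0,"z":0,"spin":0},{"x":0,"y":0,"z":0,"spin":0},{"x":0,"y":0,"z":0,"spin":0}]' 100
python3 -m crank '[{"x":0,"y":0,"z":-0.5,"spin":0},{"x":0,"y":0,"z":-2,"spin":0},{"x":0,"y":0,"z":-3,"spin":0},{"x":0,"y":0,"z":-3,"spin":0},{"x":0,"y":0,"z":-3,"spin":0}]'
python3 -m crank '[{"x":0,"y":0,"z":-3,"spin":0},{"x":0,"y":0,"z":-2.3,"spin":0},{"x":0,"y":0,"z":0,"spin":0},{"x":0,"y":0,"z":0,"spin":0}]'
python3 look.py p3; python3 go.py 545 -217 190 1.37
```

```text
clock: 24.8
eef_pos: [521.4, 253.8, 23.6]
tool_rot: [-3.142, -0.0, 1.354]
force: [0.3, -0.4, 0.3]
width: 85.6
clock: 25.3
eef_pos: [521.2, 253.7, 140.1]
tool_rot: [-3.142, 0.0, 1.354]
force: [0.7, 0.1, 0.0]
width: 85.3
clock: 25.7
eef_pos: [521.4, 253.6, 192.1]
tool_rot: [3.141, -0.0, 1.354]
force: [0.0, 0.6, -1.0]
width: 85.7
q [-0.32  0.55 -0.27  1.73  0.19  0.88 -0.89]
scene 383 128
top 89 141
t 25.8 tcp [520.6 253.2 190.7] rpy [-3.140e+00  1.000e-03  1.354e+00] w 85.5 F [-0.2 -0.7  0.1]
cm tool: [-45.39  12.51   0.12] spin -0.016
```

View pics/p3.png

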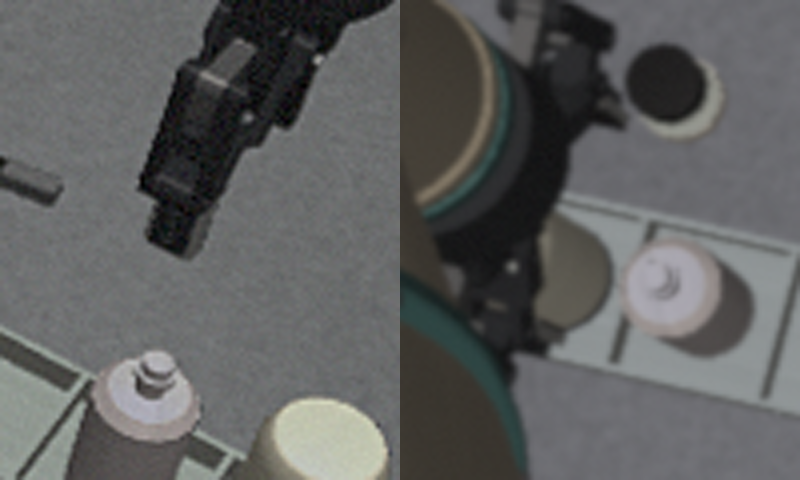

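```bash

python3 -m crank '[{"x":-3.4,"y":1,"z":0,"spin":0},{"x":-4,"y":1.1,"z":0,"spin":0},{"x":-4,"y":1.1,"z":0,"spin":0},{"x":-4,"y":1.1,"z":0,"spin":0},{"x":-4,"y":1.1,"z":0,"spin":0}]'
python3 -m crank '[{"x":-4,"y":1.1,"z":0,"spin":0},{"x":-4,"y":1.1,"z":0,"spin":0},{"x":-4,"y":1.1,"z":0,"spin":0},{"x":-4,"y":1.1,"z":0,"spin":0},{"x":-4,"y":1.1,"z":0,"spin":0}]'
python3 -m crank '[{"x":-4,"y":1.1,"z":0,"spin":0},{"x":-2,"y":0.5,"z":0,"spin":0},{"x":0,"y":0,"z":0,"spin":-0.016},{"x":0,"y":0,"z":0,"spin":0},{"x":0,"y":0,"z":0,"spin":0}]'
python3 go.py 545 -217 95 1.37
```

```text
clock: 26.3
eef_pos: [531.4, 51.0, 190.4]
tool_rot: [-3.139, 0.001, 1.354]
force: [-0.0, 0.1, -0.1]
width: 85.4
clock: 26.8
eef_pos: [542.0, -156.0, 190.4]
tool_rot: [-3.139, -0.0, 1.354]
force: [0.8, -0.2, 0.3]
width: 85.6
clock: 27.3
eef_pos: [545.6, -214.4, 191.1]
tool_rot: [-3.14, -0.001, 1.372]
force: [0.6, 1.0, -0.9]
width: 85.5
t 27.3 tcp [ 545.6 -214.4  191.1] rpy [-3.140e+00 -1.000e-03  1.372e+00] w 85.5 F [ 0.6  1.  -0.9]
cm tool: [-0.28  0.01  9.61] spin 0.002
```

```bash

python3 -m crank '[{"x":-0.3,"y":0,"z":2,"spin":0},{"x":0,"y":0,"z":3,"spin":0},{"x":0,"y":0,"z":3,"spin":0},{"x":0,"y":0,"z":2,"spin":0},{"x":0,"y":0,"z":1,"spin":0}]'
python3 -m crank '[{"x":0,"y":0,"z":0,"spin":0},{"x":0,"y":0,"z":0,"spin":0},{"x":0,"y":0,"z":0,"spin":0}]'
python3 go.py 545 -217 30 1.37; python3 look.py k1
```

```text
clock: 27.8
eef_pos: [544.1, -217.1, 79.8]
tool_rot: [-3.138, -0.001, 1.372]
force: [-0.1, 0.0, -0.5]
width: 85.4
clock: 28.1
eef_pos: [546.2, -219.5, 83.0]
tool_rot: [3.139, 0.0, 1.37]
force: [0.1, 0.6, 1.0]
width: 85.2
t 28.1 tcp [ 546.2 -219.5   83. ] rpy [3.139 0.    1.37 ] w 85.2 F [0.1 0.6 1. ]
cm tool: [ 0.22 -0.18  5.3 ] spin 0.0
q [ 0.48  0.71 -0.23  1.8   0.24  0.66 -0.09]
scene 143 101
top 353 142
```

View pics/k1.png

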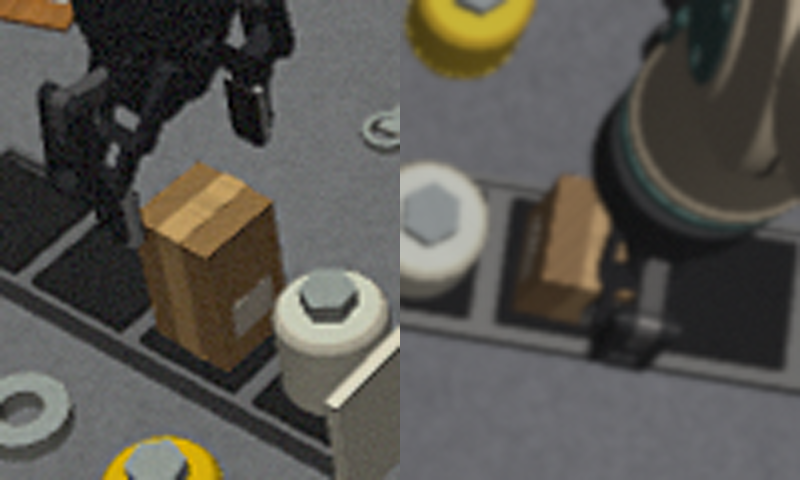

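```bash

python3 -m crank '[{"x":0.2,"y":-0.1,"z":2,"spin":0},{"x":0,"y":0,"z":2,"spin":0},{"x":0,"y":0,"z":1.3,"spin":0},{"x":0,"y":0,"z":0,"spin":0},{"x":0,"y":0,"z":0,"spin":0}]'
python3 look.py k2
```

```text
clock: 28.7
eef_pos: [544.9, -217.4, 29.1]
tool_rot: [3.141, 0.0, 1.37]
force: [0.5, 0.8, -0.2]
width: 85.5
q [ 0.46  0.79 -0.2   1.83  0.27  0.55 -0.11]
scene 148 119
top 347 147
```

View pics/k2.png

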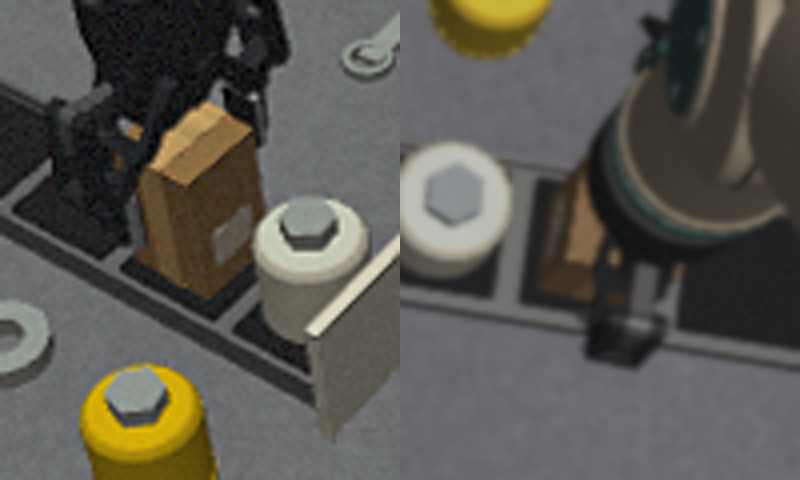

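```bash

python3 -m crank '[{"x":0,"y":0,"z":0,"spin":0},{"x":0,"y":0,"z":0,"spin":0},{"x":0,"y":0,"z":0,"spin":0},{"x":0,"y":0,"z":0,"spin":0},{"x":0,"y":0,"z":0,"spin":0}]' 0
python3 -m crank '[{"x":0,"y":0,"z":0,"spin":0},{"x":0,"y":0,"z":0,"spin":0},{"x":0,"y":0,"z":0,"spin":0},{"x":0,"y":0,"z":0,"spin":0}]'
python3 look.py k3
```

```text
clock: 29.3
eef_pos: [544.6, -217.4, 29.4]
tool_rot: [3.141, 0.0, 1.37]
force: [-1.6, 0.0, 5.8]
width: 51.5
clock: 29.7
eef_pos: [544.6, -217.4, 29.4]
tool_rot: [3.141, 0.0, 1.37]
force: [-1.8, 1.3, 6.1]
width: 51.3
q [ 0.46  0.79 -0.2   1.83  0.27  0.55 -0.11]
scene 148 118
top 347 148
```

View pics/k3.png

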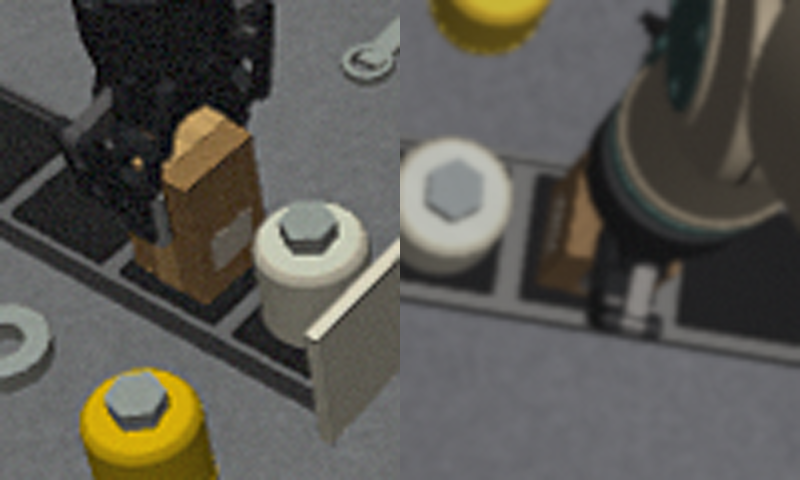

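```bash

python3 -m crank '[{"x":0,"y":0,"z":-0.5,"spin":0},{"x":0,"y":0,"z":-1.5,"spin":0},{"x":0,"y":0,"z":-3,"spin":0},{"x":0,"y":0,"z":-3,"spin":0},{"x":0,"y":0,"z":-3,"spin":0}]'
python3 -m crank '[{"x":0,"y":0,"z":-3,"spin":0},{"x":0,"y":0,"z":-2.5,"spin":0},{"x":0,"y":0,"z":0,"spin":0},{"x":0,"y":0,"z":0,"spin":0}]'
python3 go.py 503.8 175.5 193 1.354
```

```text
clock: 30.3
eef_pos: [544.3, -217.2, 140.5]
tool_rot: [-3.141, -0.0, 1.37]
force: [1.2, 0.2, -3.3]
width: 51.3
clock: 30.7
eef_pos: [544.2, -217.3, 194.1]
tool_rot: [3.141, 0.0, 1.37]
force: [-1.1, 0.2, -3.7]
width: 51.5
t 30.7 tcp [ 544.2 -217.3  194.1] rpy [3.141 0.    1.37 ] w 51.5 F [-1.1  0.2 -3.7]
cm tool: [ 37.68 -11.81   0.1 ] spin 0.016
```

```bash

python3 -m crank '[{"x":2.5,"y":-0.8,"z":0,"spin":0},{"x":4,"y":-1.25,"z":0,"spin":0},{"x":4,"y":-1.25,"z":0,"spin":0},{"x":4,"y":-1.25,"z":0,"spin":0},{"x":4,"y":-1.25,"z":0,"spin":0}]'
python3 -m crank '[{"x":4,"y":-1.25,"z":0,"spin":0},{"x":4,"y":-1.25,"z":0,"spin":0},{"x":4,"y":-1.25,"z":0,"spin":0},{"x":4,"y":-1.25,"z":0,"spin":0},{"x":2,"y":-0.6,"z":0,"spin":0}]'
python3 -m crank '[{"x":1.2,"y":-0.4,"z":0,"spin":0.016},{"x":0,"y":0,"z":0,"spin":0},{"x":0,"y":0,"z":0,"spin":0},{"x":0,"y":0,"z":0,"spin":0}]'
python3 go.py 503.8 175.5 75 1.354
```

```text
clock: 31.2
eef_pos: [522.9, -23.0, 192.1]
tool_rot: [-3.138, 0.0, 1.37]
force: [0.8, 0.2, -2.6]
width: 51.2
clock: 31.7
eef_pos: [503.4, 167.7, 192.3]
tool_rot: [-3.138, -0.001, 1.375]
force: [-0.1, 0.2, -2.3]
width: 51.4
clock: 32.1
eef_pos: [504.0, 173.8, 193.0]
tool_rot: [-3.141, 0.002, 1.352]
force: [0.3, -0.3, -2.4]
width: 51.3
t 32.1 tcp [504.  173.8 193. ] rpy [-3.141e+00  2.000e-03  1.352e+00] w 51.3 F [ 0.3 -0.3 -2.4]
cm tool: [ 0.18 -0.04 11.8 ] spin -0.002
```

```bash

python3 -m crank '[{"x":0.2,"y":0,"z":2,"spin":0},{"x":0,"y":0,"z":3,"spin":0},{"x":0,"y":0,"z":3,"spin":0},{"x":0,"y":0,"z":2.5,"spin":0},{"x":0,"y":0,"z":1.2,"spin":0}]'
python3 -m crank '[{"x":0,"y":0,"z":0,"spin":0},{"x":0,"y":0,"z":0,"spin":0},{"x":0,"y":0,"z":0,"spin":0},{"x":0,"y":0,"z":0,"spin":0}]'
python3 go.py 503.8 175.5 75 1.354
python3 chk.py c4 carton 64 503.8 176 -.217
```

```text
clock: 32.6
eef_pos: [503.5, 175.5, 74.6]
tool_rot: [-3.139, 0.003, 1.352]
force: [-0.0, -0.4, -2.7]
width: 51.5
clock: 33.0
eef_pos: [505.5, 177.9, 77.9]
tool_rot: [3.14, -0.001, 1.354]
force: [-0.3, -0.3, -2.6]
width: 51.4
t 33.0 tcp [505.5 177.9  77.9] rpy [ 3.140e+00 -1.000e-03  1.354e+00] w 51.4 F [-0.3 -0.3 -2.6]
cm tool: [-0.27 -0.12  0.29] spin -0.0
```

View pics/c4.png

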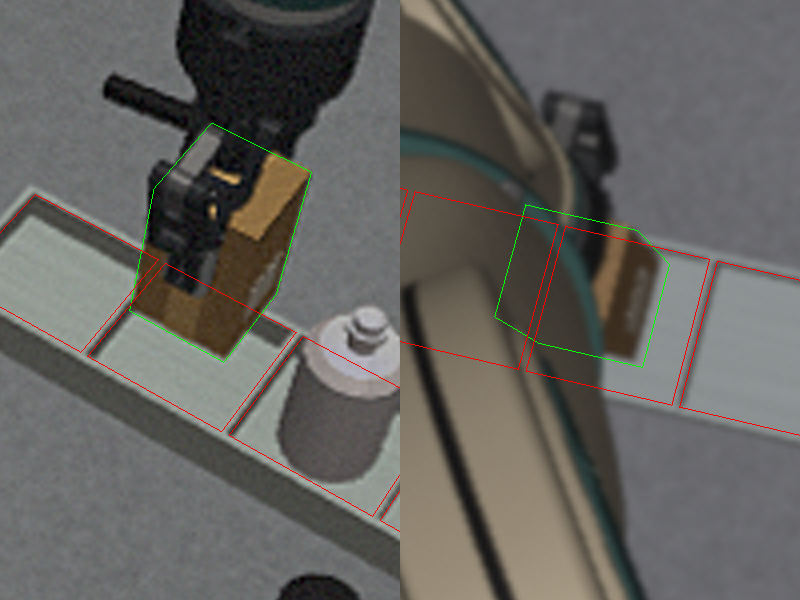

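```bash

python3 -m crank '[{"x":-0.2,"y":-0.1,"z":2,"spin":0},{"x":0,"y":0,"z":1.7,"spin":0},{"x":0,"y":0,"z":1,"spin":0},{"x":0,"y":0,"z":0,"spin":0},{"x":0,"y":0,"z":0,"spin":0}]'
python3 -m crank '[{"x":0,"y":0,"z":0.2,"spin":0},{"x":0,"y":0,"z":0,"spin":0},{"x":0,"y":0,"z":0,"spin":0}]'
python3 go.py 503.8 175.5 23.4 1.354
```

```text
clock: 33.6
eef_pos: [503.5, 176.1, 30.1]
tool_rot: [3.141, -0.0, 1.354]
force: [0.3, -0.2, -3.2]
width: 51.3
clock: 33.9
eef_pos: [503.5, 176.0, 28.1]
tool_rot: [3.141, -0.0, 1.354]
force: [-0.2, 0.8, -2.7]
width: 51.8
t 33.9 tcp [503.5 176.   28.1] rpy [ 3.141 -0.     1.354] w 51.8 F [-0.2  0.8 -2.7]
cm tool: [-0.04  0.04  0.47] spin -0.0
```

```bash

python3 -m crank '[{"x":0,"y":0,"z":0.3,"spin":0},{"x":0,"y":0,"z":0,"spin":0},{"x":0,"y":0,"z":0,"spin":0}]'
python3 -m crank '[{"x":0,"y":0,"z":0.12,"spin":0},{"x":0,"y":0,"z":0,"spin":0},{"x":0,"y":0,"z":0,"spin":0}]'
python3 -m crank '[{"x":0,"y":0,"z":0.1,"spin":0},{"x":0,"y":0,"z":0,"spin":0},{"x":0,"y":0,"z":0,"spin":0}]'
```

```text
clock: 34.2
eef_pos: [503.1, 175.8, 24.6]
tool_rot: [-3.141, 0.0, 1.354]
force: [-0.7, -0.2, -1.9]
width: 51.4
clock: 34.5
eef_pos: [503.2, 175.9, 23.5]
tool_rot: [-3.142, 0.0, 1.354]
force: [-0.6, 0.1, -2.0]
width: 51.6
clock: 34.8
eef_pos: [503.2, 175.9, 23.4]
tool_rot: [3.141, 0.0, 1.354]
force: [-2.7, -0.8, 6.8]
width: 51.5
```

```bash

python3 -m crank '[{"x":0,"y":0,"z":-0.1,"spin":0},{"x":0,"y":0,"z":0,"spin":0},{"x":0,"y":0,"z":0,"spin":0},{"x":0,"y":0,"z":0,"spin":0},{"x":0,"y":0,"z":0,"spin":0}]' 100
python3 -m crank '[{"x":0,"y":0,"z":-0.5,"spin":0},{"x":0,"y":0,"z":-2,"spin":0},{"x":0,"y":0,"z":-3,"spin":0},{"x":0,"y":0,"z":-3,"spin":0},{"x":0,"y":0,"z":-3,"spin":0}]'
python3 -m crank '[{"x":0,"y":0,"z":-3,"spin":0},{"x":0,"y":0,"z":-2.3,"spin":0},{"x":0,"y":0,"z":0,"spin":0},{"x":0,"y":0,"z":0,"spin":0}]'
python3 look.py p4; python3 go.py 557 -138.5 190 1.413
```

```text
clock: 35.3
eef_pos: [503.2, 175.9, 23.4]
tool_rot: [-3.142, 0.0, 1.354]
force: [1.0, 0.0, 0.1]
width: 85.4
clock: 35.8
eef_pos: [503.0, 175.8, 139.9]
tool_rot: [-3.141, 0.0, 1.354]
force: [0.7, 0.6, 0.4]
width: 85.2
clock: 36.2
eef_pos: [503.2, 175.7, 191.9]
tool_rot: [3.141, -0.0, 1.354]
force: [0.6, -0.0, 0.1]
width: 85.4
q [-0.19  0.49 -0.29  1.86  0.19  0.82 -0.79]
scene 341 107
top 134 152
t 36.3 tcp [502.4 175.4 190.6] rpy [-3.140e+00  1.000e-03  1.354e+00] w 85.2 F [0.3 0.  0.2]
cm tool: [-29.48  12.09   0.08] spin -0.059
```

View pics/p4.png

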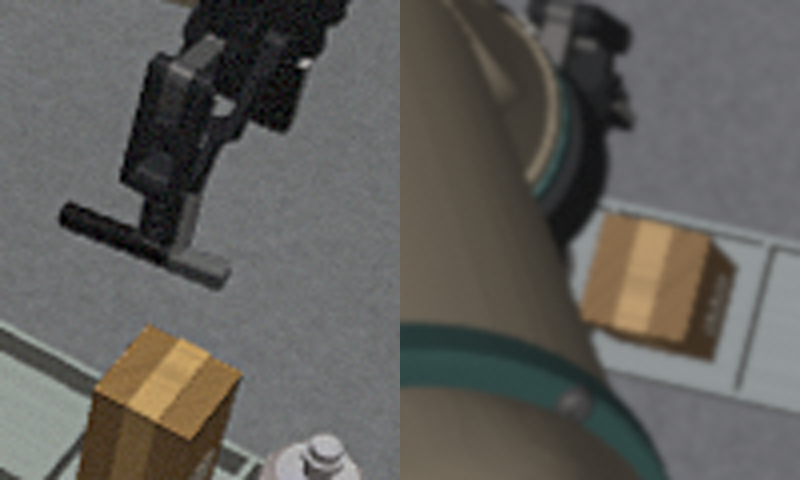

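```bash

python3 -m crank '[{"x":-2.4,"y":1.1,"z":0,"spin":0},{"x":-3.7,"y":1.5,"z":0,"spin":0},{"x":-3.7,"y":1.5,"z":0,"spin":0},{"x":-3.7,"y":1.5,"z":0,"spin":0},{"x":-3.7,"y":1.5,"z":0,"spin":0}]'
python3 -m crank '[{"x":-3.7,"y":1.5,"z":0,"spin":0},{"x":-3.7,"y":1.5,"z":0,"spin":0},{"x":-3.7,"y":1.5,"z":0,"spin":0},{"x":-1.2,"y":0.5,"z":0,"spin":0},{"x":0,"y":0,"z":0,"spin":-0.059}]'
python3 -m crank '[{"x":0,"y":0,"z":0,"spin":0},{"x":0,"y":0,"z":0,"spin":0},{"x":0,"y":0,"z":0,"spin":0}]'
python3 go.py 557 -138.5 80 1.413
python3 - <<'E'
from h import *
im=vision.get_image("scene"); cv2.imwrite("pics/sf.png",cv2.resize(im[110:270,150:330],None,fx=3.5,fy=3.5,interpolation=cv2.INTER_CUBIC))
E
```

```text
clock: 36.8
eef_pos: [534.7, -8.9, 190.2]
tool_rot: [-3.139, 0.001, 1.354]
force: [-0.3, 0.1, 1.1]
width: 85.4
clock: 37.3
eef_pos: [556.9, -141.4, 189.9]
tool_rot: [-3.139, 0.001, 1.409]
force: [0.3, 0.2, -0.0]
width: 85.6
clock: 37.6
eef_pos: [557.6, -137.1, 191.2]
tool_rot: [-3.141, -0.0, 1.413]
force: [0.4, 0.9, -0.9]
width: 85.6
t 37.6 tcp [ 557.6 -137.1  191.2] rpy [-3.141 -0.     1.413] w 85.6 F [ 0.4  0.9 -0.9]
cm tool: [-0.15 -0.03 11.12] spin 0.0
```

View pics/sf.png

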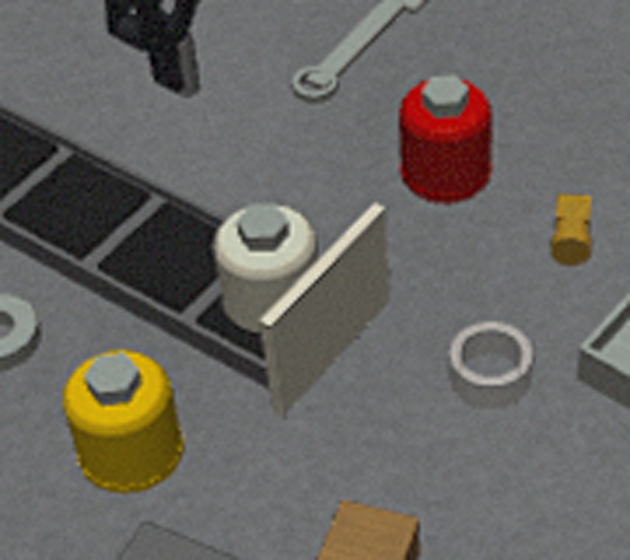

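```bash

python3 -m crank '[{"x":-0.1,"y":0,"z":2,"spin":0},{"x":0,"y":0,"z":3,"spin":0},{"x":0,"y":0,"z":3,"spin":0},{"x":0,"y":0,"z":3,"spin":0},{"x":0,"y":0,"z":2,"spin":0}]'
python3 -m crank '[{"x":0,"y":0,"z":0,"spin":0},{"x":0,"y":0,"z":0,"spin":0},{"x":0,"y":0,"z":0,"spin":0},{"x":0,"y":0,"z":0,"spin":0}]'
python3 go.py 557 -138.5 16 1.413; python3 look.py s1
```

```text
clock: 38.15
eef_pos: [556.7, -138.5, 59.6]
tool_rot: [-3.139, -0.0, 1.413]
force: [0.1, 0.6, 0.5]
width: 85.2
clock: 38.55
eef_pos: [558.8, -139.4, 63.0]
tool_rot: [3.139, 0.0, 1.413]
force: [-0.0, 0.7, -0.5]
width: 85.1
t 38.55 tcp [ 558.8 -139.4   63. ] rpy [3.139 0.    1.413] w 85.1 F [-0.   0.7 -0.5]
cm tool: [ 0.06 -0.2   4.7 ] spin -0.0
q [ 0.34  0.72 -0.23  1.85  0.28  0.6  -0.22]
scene 174 123
top 310 137
```

View pics/s1.png

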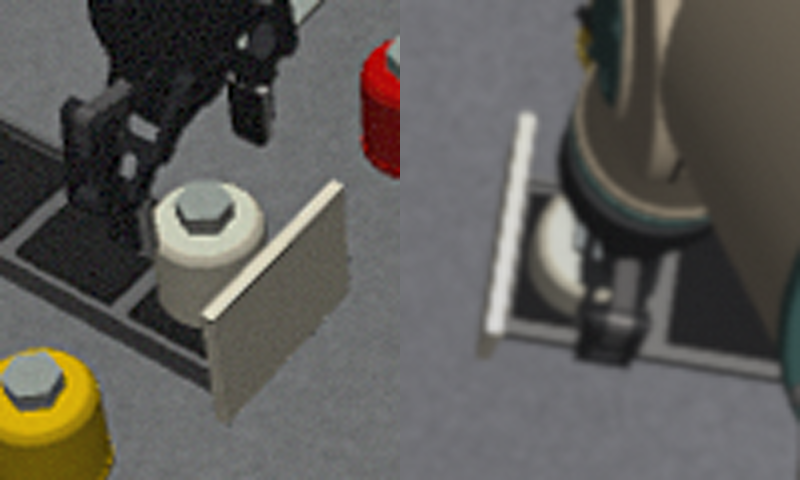

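```bash

python3 -m crank '[{"x":0,"y":-0.1,"z":1.5,"spin":0},{"x":0,"y":0,"z":1.5,"spin":0},{"x":0,"y":0,"z":0,"spin":0},{"x":0,"y":0,"z":0,"spin":0},{"x":0,"y":0,"z":0,"spin":0}]'
python3 go.py 557 -138.5 16 1.413; python3 look.py s2
```

```text
clock: 39.15
eef_pos: [557.1, -139.1, 31.9]
tool_rot: [3.141, -0.0, 1.413]
force: [-0.3, 0.3, -0.2]
width: 85.5
t 39.15 tcp [ 557.1 -139.1   31.9] rpy [ 3.141 -0.     1.413] w 85.5 F [-0.3  0.3 -0.2]
cm tool: [ 0.06 -0.02  1.59] spin -0.0
q [ 0.33  0.77 -0.21  1.86  0.29  0.54 -0.23]
scene 176 133
top 308 141
```

View pics/s2.png

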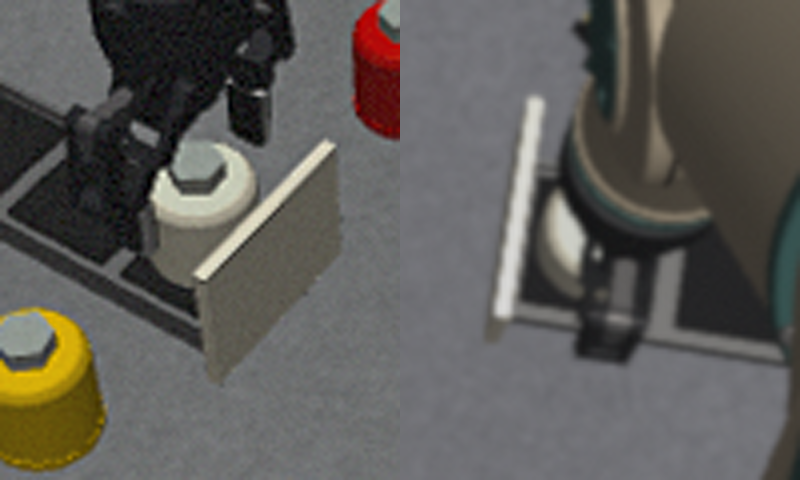

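```bash

python3 -m crank '[{"x":0,"y":0,"z":0.8,"spin":0},{"x":0,"y":0,"z":0.8,"spin":0},{"x":0,"y":0,"z":0,"spin":0},{"x":0,"y":0,"z":0,"spin":0}]'
python3 -m crank '[{"x":0,"y":0,"z":0,"spin":0},{"x":0,"y":0,"z":0,"spin":0},{"x":0,"y":0,"z":0,"spin":0},{"x":0,"y":0,"z":0,"spin":0},{"x":0,"y":0,"z":0,"spin":0}]' 0
python3 -m crank '[{"x":0,"y":0,"z":0,"spin":0},{"x":0,"y":0,"z":0,"spin":0},{"x":0,"y":0,"z":0,"spin":0},{"x":0,"y":0,"z":0,"spin":0}]'
python3 look.py s3
```

```text
clock: 39.65
eef_pos: [556.3, -139.0, 15.0]
tool_rot: [-3.141, -0.0, 1.413]
force: [0.7, -0.2, -0.0]
width: 85.2
clock: 40.15
eef_pos: [557.1, -139.1, 16.2]
tool_rot: [3.141, 0.0, 1.413]
force: [-0.3, 1.0, 5.7]
width: 58.4
clock: 40.55
eef_pos: [557.1, -139.2, 16.2]
tool_rot: [3.141, 0.0, 1.413]
force: [0.2, 0.7, 5.6]
width: 58.2
q [ 0.32  0.8  -0.2   1.87  0.3   0.5  -0.24]
scene 177 138
top 307 142
```

View pics/s3.png

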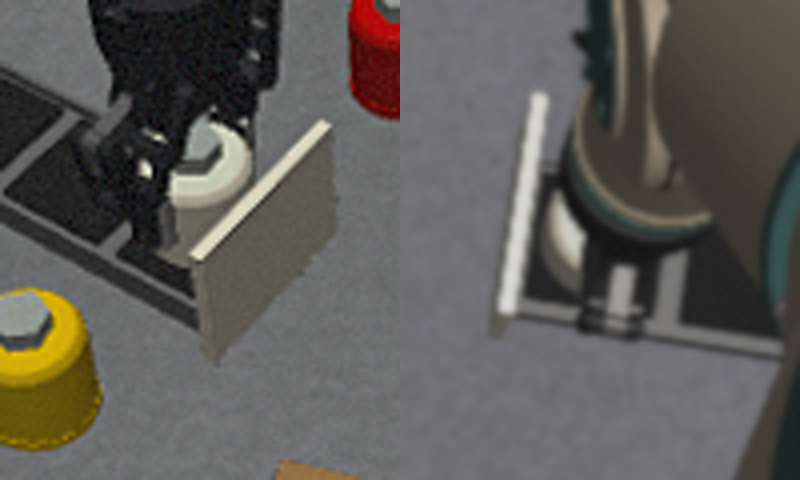

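```bash

python3 -c "
from h import *
for z in(20,25,30,35,40,45,50,60): print(z,proj('scene',[[587,-144,z],[590,-155,z]]).round(1).tolist())"
python3 -m crank '[{"x":0,"y":0,"z":-0.5,"spin":0},{"x":0,"y":0,"z":-1.5,"spin":0},{"x":0,"y":0,"z":-3,"spin":0},{"x":0,"y":0,"z":-3,"spin":0},{"x":0,"y":0,"z":-3,"spin":0}]'
python3 -m crank '[{"x":0,"y":0,"z":-3,"spin":0},{"x":0,"y":0,"z":-2.5,"spin":0},{"x":0,"y":0,"z":0,"spin":0},{"x":0,"y":0,"z":0,"spin":0}]'
python3 go.py 486.8 97.5 180 1.354
```

```text
20 [[218.3, 206.0], [213.1, 205.3]]
25 [[218.1, 204.5], [212.8, 203.8]]
30 [[217.8, 202.9], [212.5, 202.2]]
35 [[217.6, 201.4], [212.3, 200.7]]
40 [[217.4, 199.8], [212.0, 199.1]]
45 [[217.1, 198.2], [211.7, 197.5]]
50 [[216.9, 196.6], [211.5, 195.9]]
60 [[216.3, 193.4], [210.9, 192.7]]
clock: 41.15
eef_pos: [556.3, -139.0, 127.2]
tool_rot: [-3.141, -0.0, 1.413]
force: [1.2, 0.2, -2.6]
width: 58.4
clock: 41.55
eef_pos: [556.4, -139.2, 180.9]
tool_rot: [3.141, 0.0, 1.413]
force: [-0.2, 0.5, -2.6]
width: 58.4
t 41.55 tcp [ 556.4 -139.2  180.9] rpy [3.141 0.    1.413] w 58.4 F [-0.2  0.5 -2.6]
cm tool: [ 22.28 -10.6    0.08] spin 0.059
```

```bash

python3 -m crank '[{"x":2.5,"y":-1.2,"z":0,"spin":0},{"x":3.7,"y":-1.75,"z":0,"spin":0},{"x":3.7,"y":-1.75,"z":0,"spin":0},{"x":3.7,"y":-1.75,"z":0,"spin":0},{"x":3.7,"y":-1.75,"z":0,"spin":0}]'
python3 -m crank '[{"x":3.7,"y":-1.75,"z":0,"spin":0},{"x":1.3,"y":-0.65,"z":0,"spin":0},{"x":0,"y":0,"z":0,"spin":0.059},{"x":0,"y":0,"z":0,"spin":0},{"x":0,"y":0,"z":0,"spin":0}]'
python3 go.py 486.6 97.5 60 1.354
```

```text
clock: 42.05
eef_pos: [500.9, 45.8, 179.0]
tool_rot: [-3.138, 0.001, 1.413]
force: [1.3, 0.2, -3.9]
width: 58.5
clock: 42.55
eef_pos: [486.6, 96.8, 179.7]
tool_rot: [-3.14, 0.001, 1.354]
force: [1.2, 0.1, -3.1]
width: 58.2
t 42.55 tcp [486.6  96.8 179.7] rpy [-3.140e+00  1.000e-03  1.354e+00] w 58.2 F [ 1.2  0.1 -3.1]
cm tool: [8.000e-02 1.000e-02 1.197e+01] spin 0.0
```

```bash

python3 -m crank '[{"x":0,"y":0,"z":2,"spin":0},{"x":0,"y":0,"z":3,"spin":0},{"x":0,"y":0,"z":3,"spin":0},{"x":0,"y":0,"z":2.5,"spin":0},{"x":0,"y":0,"z":1.3,"spin":0}]'
python3 -m crank '[{"x":0,"y":0,"z":0,"spin":0},{"x":0,"y":0,"z":0,"spin":0},{"x":0,"y":0,"z":0,"spin":0},{"x":0,"y":0,"z":0,"spin":0}]'
python3 go.py 486.6 97.5 60 1.354
python3 chk.py c5 short_filter 63.5 487 98.5
```

```text
clock: 43.05
eef_pos: [485.8, 96.3, 60.1]
tool_rot: [-3.138, 0.002, 1.353]
force: [-0.2, -0.1, -3.1]
width: 58.2
clock: 43.45
eef_pos: [487.9, 97.8, 63.4]
tool_rot: [3.14, -0.001, 1.353]
force: [0.5, 0.7, -2.8]
width: 58.5
t 43.45 tcp [487.9  97.8  63.4] rpy [ 3.140e+00 -1.000e-03  1.353e+00] w 58.5 F [ 0.5  0.7 -2.8]
cm tool: [-0.06 -0.12  0.34] spin -0.001
```

View pics/c5.png

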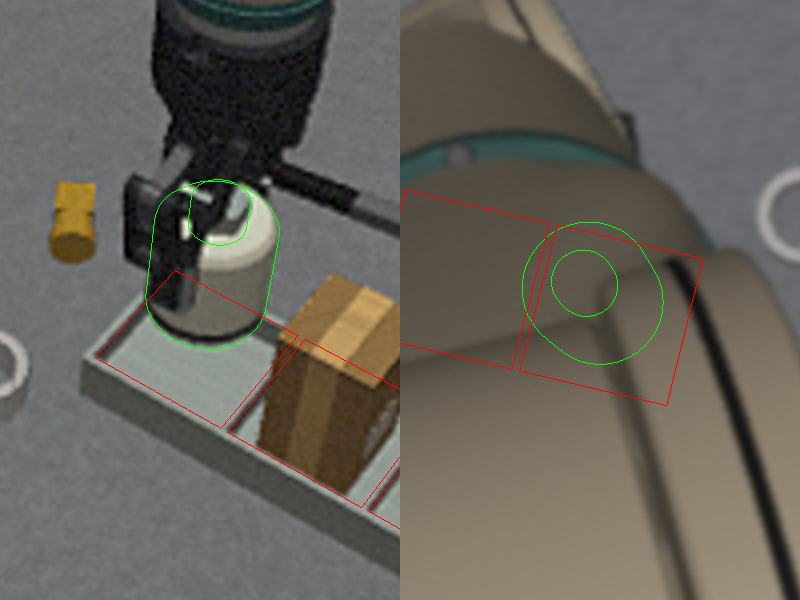

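```bash

python3 -m crank '[{"x":-0.1,"y":-0.1,"z":2,"spin":0},{"x":0,"y":0,"z":1.7,"spin":0},{"x":0,"y":0,"z":1,"spin":0},{"x":0,"y":0,"z":0,"spin":0},{"x":0,"y":0,"z":0,"spin":0}]'
python3 -m crank '[{"x":0,"y":0,"z":0.2,"spin":0},{"x":0,"y":0,"z":0,"spin":0},{"x":0,"y":0,"z":0,"spin":0}]'
python3 go.py 486.6 97.5 10.2 1.354; python3 look.py s4
```

```text
clock: 44.05
eef_pos: [486.2, 97.2, 15.8]
tool_rot: [3.141, -0.0, 1.354]
force: [-0.1, 0.3, -2.2]
width: 58.3
clock: 44.35
eef_pos: [486.2, 97.1, 13.9]
tool_rot: [3.141, -0.0, 1.354]
force: [-0.2, 0.3, -3.0]
width: 58.2
t 44.35 tcp [486.2  97.1  13.9] rpy [ 3.141 -0.     1.354] w 58.2 F [-0.2  0.3 -3. ]
cm tool: [0.05 0.03 0.37] spin -0.0
q [-0.15  0.74 -0.16  2.08  0.32  0.34 -0.78]
scene 292 151
top 191 176
```

View pics/s4.png

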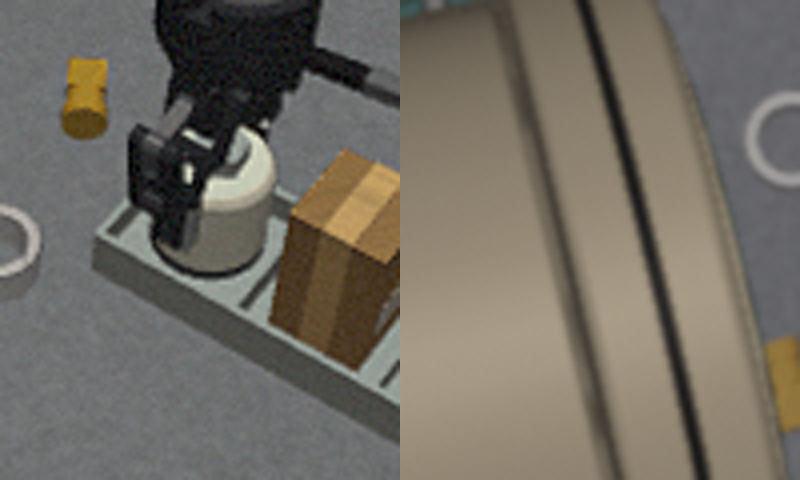

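```bash

python3 -m crank '[{"x":0,"y":0,"z":0.2,"spin":0},{"x":0,"y":0,"z":0,"spin":0},{"x":0,"y":0,"z":0,"spin":0}]'
python3 -m crank '[{"x":0,"y":0,"z":0.12,"spin":0},{"x":0,"y":0,"z":0,"spin":0},{"x":0,"y":0,"z":0,"spin":0}]'
python3 -m crank '[{"x":0,"y":0,"z":0.1,"spin":0},{"x":0,"y":0,"z":0,"spin":0},{"x":0,"y":0,"z":0,"spin":0}]'
```

```text
clock: 44.75
eef_pos: [485.8, 97.0, 11.5]
tool_rot: [-3.141, 0.0, 1.354]
force: [-0.3, -0.0, -3.0]
width: 58.9
clock: 45.05
eef_pos: [485.9, 97.1, 10.3]
tool_rot: [-3.142, 0.0, 1.354]
force: [-0.1, -0.1, -3.4]
width: 58.2
clock: 45.35
eef_pos: [485.9, 97.1, 10.1]
tool_rot: [3.141, 0.0, 1.354]
force: [-2.2, -0.3, 7.1]
width: 58.5
```

```bash

python3 -m crank '[{"x":0,"y":0,"z":-0.1,"spin":0},{"x":0,"y":0,"z":0,"spin":0},{"x":0,"y":0,"z":0,"spin":0},{"x":0,"y":0,"z":0,"spin":0},{"x":0,"y":0,"z":0,"spin":0}]' 100
python3 -m crank '[{"x":0,"y":0,"z":-0.5,"spin":0},{"x":0,"y":0,"z":-2,"spin":0},{"x":0,"y":0,"z":-3,"spin":0},{"x":0,"y":0,"z":-3,"spin":0},{"x":0,"y":0,"z":-3,"spin":0}]'
python3 -m crank '[{"x":0,"y":0,"z":-3,"spin":0},{"x":0,"y":0,"z":-3,"spin":0},{"x":-3,"y":0,"z":-1,"spin":0},{"x":-4,"y":0,"z":0,"spin":0},{"x":-4,"y":0,"z":0,"spin":0}]'
python3 -m crank '[{"x":-4,"y":0,"z":0,"spin":0},{"x":-4,"y":0,"z":0,"spin":0},{"x":-4,"y":0,"z":0,"spin":0},{"x":-4,"y":0,"z":0,"spin":0},{"x":-4,"y":0,"z":0,"spin":0}]'
python3 -m crank '[{"x":-4,"y":0,"z":0,"spin":0},{"x":-4,"y":0,"z":0,"spin":0},{"x":-2,"y":0,"z":0,"spin":0},{"x":0,"y":0,"z":0,"spin":0},{"x":0,"y":0,"z":0,"spin":0}]'
python3 - <<'E'
from fit import *
ims={n:vision.get_image(n) for n in("scene","top")}
cv2.imwrite("pics/fin.png",np.hstack([cv2.resize(ims["scene"][150:320,300:500],None,fx=2,fy=2,interpolation=2),cv2.resize(ims["top"][150:320,80:280],None,fx=2,fy=2,interpolation=2)]))
SR=np.array([512,214.8]);ps=-.2175
for k,b,y in(("short_filter",-120,0),("carton",-40,1),("fuel_filter",40,0),("long_filter",120,0)):
    p0=SR+np.array([-np.sin(ps),np.cos(ps)])*b
    ms={}
    for n in ims:
        pr=proj(n,(p0[0],p0[1],40))[0]
        for r in vision.regions_of(k,n):
            e=r["extent"]
            if e[0]-5<pr[0]<e[2]+5 and e[1]-5<pr[1]<e[3]+5: ms.setdefault(n,r["mask"])
    x,i=fit(k,np.r_[p0,-.2],12,ms,bool(y))
    d=x[:2]-SR; c,s=np.cos(ps),np.sin(ps)
    print(k,list(ms),"rack xy",np.round([c*d[0]+s*d[1],-s*d[0]+c*d[1]],1),"iou",np.round(i,2))
E
```

```text
clock: 45.85
eef_pos: [485.9, 97.1, 10.3]
tool_rot: [-3.142, -0.0, 1.354]
force: [-0.1, -0.0, 0.9]
width: 85.6
clock: 46.35
eef_pos: [485.6, 97.0, 126.7]
tool_rot: [-3.141, 0.0, 1.354]
force: [-0.1, -0.6, 0.0]
width: 85.3
clock: 46.85
eef_pos: [462.1, -11.2, 196.2]
tool_rot: [3.14, -0.0, 1.355]
force: [0.9, -0.7, -0.0]
width: 85.4
clock: 47.35
eef_pos: [418.5, -207.1, 195.7]
tool_rot: [3.141, 0.0, 1.354]
force: [0.9, -0.4, -0.0]
width: 85.2
clock: 47.85
eef_pos: [397.5, -302.7, 195.4]
tool_rot: [-3.141, -0.001, 1.353]
force: [-0.3, 0.3, -0.3]
width: 84.9
short_filter ['scene', 'top'] rack xy [  -0.4 -119. ] iou [0.94 0.94]
carton ['scene', 'top'] rack xy [  0.  -38.7] iou [0.02 0.96]
fuel_filter ['scene', 'top'] rack xy [ 0.9 39.9] iou [0.95 0.93]
long_filter ['scene', 'top'] rack xy [ -0.2 120.9] iou [0.   0.94]
```

View pics/fin.png

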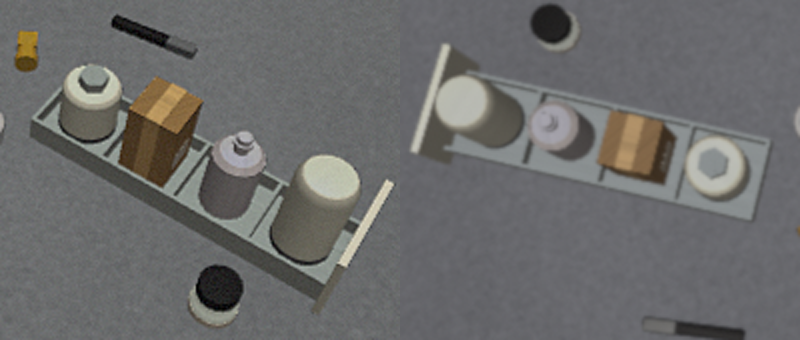

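All four parts stand upright, each in its own bay. From the end plate they run long, fuel, carton, short, which is the reverse of the receiving rack. The arm is clear, so I'm handing the job in.

```bash
python3 -c "
from cell import ctrl
print(ctrl.finish_job())"
```

```text
the job is handed in; nothing more can be done
None
```

All four parts are in the stock rack, one per bay and upright, and the job was handed in at about 48 s. From the stock rack's open end the order is short filter, carton, fuel filter, long filter (next to the end plate). In the receiving rack the short filter stood next to the plate and the long filter at the open end, so the order is reversed as asked.

**Last checks**
- **Position:** fitting the parts in the final pictures put all four within about 1.5 mm of their bay centres.
- **Weak fits:** the fits for the carton and the long filter rest on the top camera only (overlap 0.96 and 0.94). In the scene camera the network's mask did not match them (overlap 0.02 and 0.00). The scene picture itself shows both standing in their bays.
- **Floor contact:** each part met the floor at the TCP height expected from the drop between racks (within about 0.1 mm), with 6 to 9 N on the wrist. The arm is clear of the rack with the gripper open.

**What disagreed**
- **Fingertip height:** the open fingertips looked about 37 mm above the reported TCP, where about 13 mm was expected. I set the grasp heights from the pictures and the placing heights relative to each grasp.
- **Camera offset:** the two cameras disagreed by 3 to 7 mm at the receiving rack.

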